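Take the cured fitting out through the round port and shut the box

TASK

The threaded fitting in the cure box is done: reach in through the round port in the sloped clear panel, lift it off its pedestal, bring it out and stand it upright in the steel tray - set it down, do not drop it. Then throw the red ratchet pawl over towards the back, so that the port cover can come down, and swing the cover fully shut onto its collar. Leave the other things on the table where they are.

Things in the scene. Friction and masses are not known exactly. Their poses are not given: they have to be found in the camera images.
- cure_box: white sheet-metal cure box, fixed, 274 mm deep, 310 wide, 256 high. Origin: centre of its underside, on the table; x points to its back (away from the robot), y to its left, z up. From its 88 mm high front wall a clear panel (6 mm thick) rises to the back at 35 degrees to the level: up-slope is (0.819, 0, 0.574), outward normal (-0.574, 0, 0.819) in box axes. Closed but for the port.
- port (a point): centre of the round port (150 mm diameter) through the clear panel, in the plane of the panel's outer face, 150 mm above the table. A metal collar of 182 mm outside diameter and 7 mm thickness rings it on the outside. Axes as the box.
- pedestal (a point): centre of the pedestal's round table (82 mm diameter, 71 mm above the work surface), inside the box below the port, fixed. A centring spigot of 27 mm diameter and 9 mm height stands on it. Axes as the box.
- fitting: upright brass pipe, threaded outside, 47 mm diameter, bore 34, on a green round flange of 70 mm diameter, 8 mm thick (cone to 13 mm) at its foot; 78 mm high, 0.25 kg. Origin: centre of the flange's underside, z up its axis. Starts flange down on the pedestal, spigot loosely in its bore: it must rise 9 mm before it can go sideways. 60 mm above its foot its axis is 30 mm (along the normal) below the panel's outer face.
- tray: shallow sheet-steel tray with a black rubber mat, fixed to the table, 190 x 150 mm outside and 20 mm high (rolled rim to 22.5). Origin: centre of its underside, x along the 190 mm side. The upper face of the mat, on which the fitting shall stand, is 6 mm above the origin.
- cover (a joint): angle of the port's round grey cover (rad): 0 shut flat on the collar, growing as it swings up and back. Starts at about 1.9, free edge up, leaning about 16 degrees from vertical to the front, over the fitting. Stiff hinge (0.3 N m friction): stays where left. A toothed sector and the pawl stop it from moving over 0.1 rad towards shut until the pawl is thrown over.
- cover_hinge (a point): point of the cover's hinge axis level with the port's centre, fixed to the box; the axis runs along the box's y. It lies 98 mm up-slope of the port's centre and 14 mm out from the panel's outer face.
- cover_face (a point): centre of the outer face of the cover (it looks out when shut, to the back when open), 98 mm from the hinge axis. The cover is a disc of 172 mm diameter, 6 mm thick; a wire pull, 70 mm long across, stands 28 mm off this face at 160 mm from the hinge axis. Axes turn with the cover: z out of this face, x from free edge to hinge; the face lies 1 mm along z from the hinge axis.
- pawl (a joint): angle of the red ratchet pawl (rad): 0 engaged (start), its lever square to the clear panel, so leaning 35 degrees from vertical to the front; grows as the lever is pushed to the back, stop at 1.15. It swings about an axis along the box's y. Light, no spring: past about 0.7 its own weight carries it to the back and keeps it there, disengaged.
- pawl_pivot (a point): point of the pawl's pivot axis level with the middle of its rubber grip, fixed to the box
- pawl_grip (a point): middle of the pawl's black rubber grip, a rod of 15 mm diameter and 32 mm length that points sideways (along the box's y, to the left) from the top of the red lever, 62 mm from the pivot axis
- spray_can: spray can standing upright, 67 mm diameter, 205 mm high, origin in the centre of its underside; not to be disturbed
- sanding_block: dark foam sanding block with a red-brown face, 62 x 115 x 31 mm, origin in the centre of its underside; not to be disturbed
Mind the look-alikes: they are no part of the job. Several things have the shape of the fitting; the one meant has the colours described above.

How it is judged:
By the outcome, as a careful person would: the job done as asked, in the order asked, and still so for the second after the job is handed in, with the robot touching nothing.
It also fails if it takes over 61 s, if anything falls off the work surface, if the arm or the gripper's body presses on something with over 40 N, if the wrist force passes 120 N, or if a joint passes its speed limit or range.

ROBOT

A 7-joint arm with a two-finger parallel gripper is mounted at the origin on a cart in front of the work surface, level with it; the furniture and walls round the work are solid. World frame = base frame: x ahead of the robot, y to its left, z up, the work surface at z = 0. Lengths are in m, angles in rad, forces in N, time in s.
With the tool pointing down it reaches from about 0.35 to 0.9 m from the base axis. Payload 8.1 kg.
Tool frame: the origin (TCP) lies at the very end of the fingers, on their centre line; the grasp point (between the pads) lies 19 mm behind it; z points along the fingers, y is the direction in which the jaws open and shut (so a half turn about z gives the same grasp; the last joint's range is limited). The gripper opens to 92 mm and grips with 3 to 60 N. Pads are 19 mm wide; open, the fingers measure 130 mm over their backs; the gripper's body (75 mm by 190 mm) begins 47 mm behind the grasp point.
Start: joints at [1.035, 0.434, 0.025, 1.573, -0.012, 1.134, -0.075], TCP at [0.262, -0.567, 0.227] pointing down, gripper open.
Joint ranges: [-2.62, 2.62], [-0.44, 2.09], [-1.27, 1.32], [0.08, 2.57], [-1.32, 4.46], [0.12, 2], [-2.74, 2.74]. Speed limits (rad/s): [2.22, 2.22, 3.01, 3.01, 3.14, 3.14, 3.14].

INTERFACE

Orientations are given as a unit quaternion [x, y, z, w].
In Python, from rig import manip gives the robot as it stands.
- The arm moves only by the tool move_arm, never from a script. Its argument "commands" is one flat list of numbers, 6 for each row, row after row: the shift along the tool's x, y, z as a fraction of full scale, then the turn, a rotation vector about the tool's x, y, z as a fraction of full scale. A call has 1 to 8 rows; each row is the pose to reach, as a shift and turn from the pose measured when the call began, along the tool's axes at that moment, turning the shorter way round; what a row does not reach only later rows make up. Full scale, the value 1, is 0.1 m for a shift and 180 degrees for a turn. A row lasts 1/10 s, in which the tool goes at most 50 mm and 8.59 degrees, less where a joint would pass 70% of its speed; a pose out of reach is approached as far as the arm can. A call with a number of a shift or a turn outside -1 to 1 is refused whole. A call with a gripper value outside its range is refused whole. "gripper" is the closure, from -1 (fully open) to 1 (shut), so that 0 is half open, set as the call begins (left out, the last holds). The fingers move at their own pace and stop on an object; the grip force is fixed at half the most. Time passes only in rows, so rows that repeat a pose let the fingers close. It gives the time, the measured TCP pose, the force and the opening at its end, in the units of the state.
- manip.read_state(): the state, without advancing time (a new reading comes with each control period).
- manip.capture(name): name is "scene" or "top" or "wrist"; returns a dict with "pixels" (480x640x3 uint8, red, green, blue), "range_z" (480x640 float32, m along the optical axis (not along the pixel's ray), 0 where there is no reading), "fov_y" (degrees; the focal length in pixels is half the picture's height over the tangent of half this angle, whatever the lens; pixels are square), "cx", "cy" (the principal point, pixels), "R" (3x3) and "t" (3): a world point X has camera coordinates R X + t; the wrist camera has in their place "hand_eye" (4x4, takes a point from camera to tool coordinates, whose origin is the TCP and whose axes are the flange's). Camera axes: x right, y down, z forward; pixel columns grow to the right and rows downward; lengths in m; the calibration is good to about 2 mm. A picture is of the moment at which its call begins: read the wrist's pose just before it.
- manip.sign_off(): hands the job in, once; it reports no verdict.
Trained networks look in a picture, given as the dict that the camera call returned (one of the last four; its "shot" number tells which), for a name from the list of things; names that differ only in an ending like _2 or _b are one class to them, and where a whole thing is asked for, a point or a joint stands for the part that bears it (a point fixed in the world has none). Each returns a list of dicts, best first, with "p" (0 to 1); they miss things now and then, are a little off and sometimes report something else, mostly with a low value. They report only what shows in the picture. A call takes as long as a camera call. They do not tell look-alikes from the thing itself.
- manip.trace(picture, name): "region" (480x640 bool, what is visible of it) and "position" ([column, row] in pixels, amid what is visible of it).
- manip.tip_of(picture, name): "position" ([column, row] in pixels: a listed point, or the origin of a listed thing).
The state is a dict: "time": time; "joint_positions": joint angles; "joint_vel": joint speeds; "effort": joint torques, N m; "tcp_pos": TCP position; "orientation": TCP orientation; "force": force on the tool from outside, world axes, zero at the start; "torque": the same for the moment, N m; "gripper_width": finger opening in m.
Only numpy, scipy, OpenCV 4.12 (cv2) and the standard library are available. Lean on these libraries where they do the work, as an engineer would, in place of code of your own. Each camera call takes 0.05 s, during which the arm holds its last target.

## Working session

There is one attempt and no reset: what is moved stays moved. The work goes in short steps, Python scripts to look and compute and a tool call to move; the robot and the scene stay as the last step left them, time stands still between calls to the robot, and variables do not carry over. Pictures are saved under pics/ and viewed, and the job is handed in when it is done.

Besides the shell and the picture viewer there is one more tool, called after ">>>" as a command line: name --argument value ..., lists and objects as JSON in quotes. move_arm: Moves the arm, as the interface text tells. Shift numbers are shares of 0.1 m and turn numbers shares of 180 degrees, none past 1 either way. Its arguments: {"type":"object","properties":{"commands":{"type":"array","items":{"type":"number"}},"gripper":{"type":"number"}},"required":["commands"]}

```bash
ls; mkdir -p pics; python3 - <<'E'
from rig import manip
import cv2,numpy as np,pickle
print(manip.read_state())
for n in ["scene","top","wrist"]:
    c=manip.capture(n)
    cv2.imwrite(f"pics/{n}0.png",c["pixels"][:,:,::-1])
    pickle.dump(c,open(f"{n}0.pkl","wb"))
    print(n,{k:v for k,v in c.items() if k not in("pixels","range_z")})
    for o in ["port","pedestal","fitting","tray","cover","cover_hinge","cover_face","pawl_pivot","pawl_grip","cure_box","spray_can","sanding_block"] if n!="wrist" else ["fitting"]:
        try:
            r=manip.tip_of(c,o); print(o,[(round(d["p"],2),np.round(d["position"],1).tolist()) for d in r][:5])
        except Exception as e: print(o,e)
print(manip.read_state()["time"])
E
```

```text
pics
{'time': 0.0, 'joint_positions': array([ 1.03538054,  0.43523429,  0.02500159,  1.574097  , -0.01159985,
        1.13401647, -0.07508014]), 'joint_vel': array([ 1.06336590e-03,  7.00989546e-04, -8.07798789e-04, -2.17840421e-07,
        3.03549359e-04,  3.67699610e-04,  2.52644132e-04]), 'effort': array([ 1.98068547e-04, -6.67855239e+01,  9.85229574e-01, -3.14456785e+01,
       -6.04183367e-02,  4.27922665e-02,  1.64908761e-04]), 'tcp_pos': array([ 0.26185724, -0.56692781,  0.22593833]), 'orientation': array([ 9.76682880e-01,  2.14685592e-01, -2.49186555e-04, -7.65465057e-04]), 'force': array([ 0.33454583, -0.60059951, -0.53102055]), 'torque': array([ 0.02545139, -0.00328429, -0.05648781]), 'gripper_width': 0.09157417398074853}
scene {'fov_y': 53.8601477691615, 'cx': 331.6221413191257, 'cy': 242.13379025585107, 'R': array([[-0.78368267, -0.62107146, -0.01056988],
       [-0.26326774,  0.34751365, -0.89995797],
       [ 0.56261139, -0.70249876, -0.43584851]]), 't': array([0.5462934 , 0.29938059, 0.81601825]), 'shot': 1}
port [(0.61, [420.0, 244.5])]
pedestal [(0.77, [407.3, 268.6]
[... 1253 characters left out ...]
0.9, [344.9, 242.7]), (0.5, [300.4, 226.3])]
pawl_grip [(0.51, [297.4, 229.1])]
cure_box [(0.75, [391.5, 291.2])]
spray_can [(0.86, [335.2, 229.1]), (0.59, [299.8, 227.0])]
sanding_block [(0.72, [409.4, 297.4]), (0.7, [299.2, 229.3])]
wrist {'fov_y': 64.48663895615779, 'cx': 311.3935401183888, 'cy': 237.41842597778856, 'hand_eye': array([[-6.14156343e-04, -9.58975556e-01, -2.83488104e-01,
         7.61272862e-02],
       [ 9.99998215e-01, -8.24622565e-05, -1.88747235e-03,
         2.50337347e-05],
       [ 1.78666278e-03, -2.83488757e-01,  9.58973895e-01,
        -1.56665763e-01],
       [ 0.00000000e+00,  0.00000000e+00,  0.00000000e+00,
         1.00000000e+00]]), 'shot': 3}
fitting []
1.3
```

View pics/scene0.png

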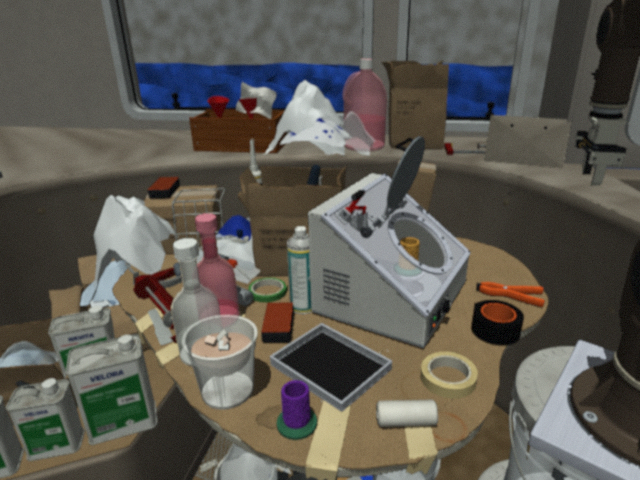

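View pics/top0.png

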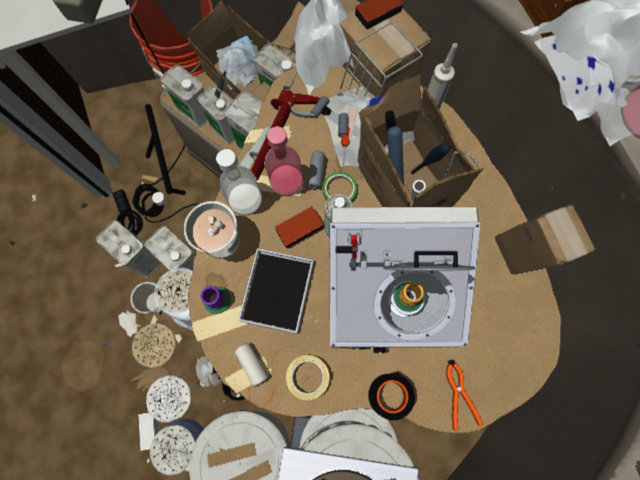

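View pics/wrist0.png

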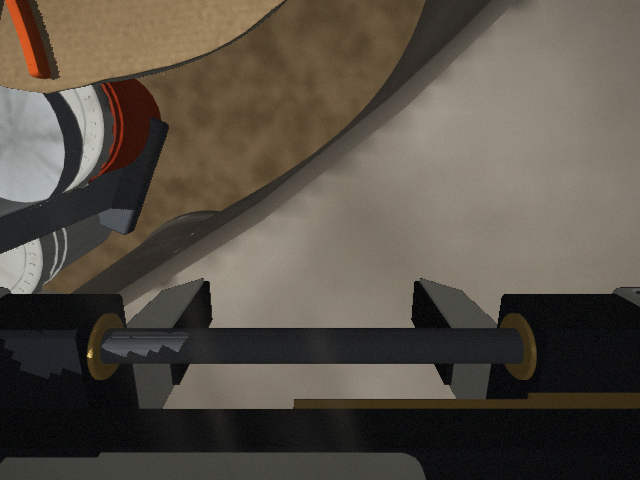

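```bash
cat > h.py <<'E'
import numpy as np,cv2,pickle
def F(c): return 240/np.tan(np.radians(c["fov_y"])/2)
def ray(c,p):
    d=np.array([(p[0]-c["cx"])/F(c),(p[1]-c["cy"])/F(c),1.]); R=c["R"]; return -R.T@c["t"],R.T@d
def proj(c,X):
    x=np.atleast_2d(X)@c["R"].T+c["t"]; return x[:,:2]/x[:,2:]*F(c)+[c["cx"],c["cy"]]
def depthpt(c,p):
    o,d=ray(c,p); z=c["range_z"][int(round(p[1])),int(round(p[0]))]; return o+d*z if z>0 else None
def planez(c,p,z):
    o,d=ray(c,p); return o+d*(z-o[2])/d[2]
def tri(ps):
    A=np.zeros((3,3));b=np.zeros(3)
    for c,p in ps:
        o,d=ray(c,p);d=d/np.linalg.norm(d);M=np.eye(3)-np.outer(d,d);A+=M;b+=M@o
    return np.linalg.solve(A,b)
def cloud(c):
    v,u=np.mgrid[:480,:640]; z=c["range_z"]
    P=np.stack([(u-c["cx"])/F(c)*z,(v-c["cy"])/F(c)*z,z],-1)
    return (P-c["t"])@c["R"]
E
python3 - <<'E'
from h import *
S=pickle.load(open("scene0.pkl","rb"));T=pickle.load(open("top0.pkl","rb"))
for n,a,b in [("port",(420,244.5),(411.5,303.5)),("ped",(407.3,268.6),(408.4,296.4)),("fit",(407.2,271.3),(407.2,298.7)),("tray",(328.5,368),(280.8,292.9)),("hinge",(393.1,206.9),(421.6,266.4)),("face",(404,172.7),(430,268.7)),("pivot",(343.9,212),(344.9,242.7)),("grip",(358.3,192.7),(344.9,240))]:
    X=tri([(S,a),(T,b)]); print(n,X.round(4),(proj(S,X)-a).round(1),(proj(T,X)-b).round(1),depthpt(S,a),depthpt(T,b))
for c,n in((S,"s"),(T,"t")):
    im=c["pixels"][:,:,::-1]
    cr=im[120:300,290:490] if n=="s" else im[190:370,310:500]
    cv2.imwrite(f"pics/crop_{n}.png",cv2.resize(cr,None,fx=4,fy=4,interpolation=cv2.INTER_CUBIC)[:, :800][:600*2])
# slope plane from depth (top)
P=cloud(T)
for p in [(345,220),(400,215),(465,220),(400,225),(345,320),(350,300),(460,320),(405,340),(360,260),(465,265)]: print(p,P[p[1],p[0]].round(4))
for p in [(280,293),(200,260),(250,350),(520,330)]: print(p,P[p[1],p[0]].round(4))
E
```

```text
port [ 0.5042 -0.0881  0.1453] [[-0.5 -0.1]] [[0.2 0.5]] [ 0.56257487 -0.20551875  0.08182114] [ 0.51165166 -0.09362516  0.10826055]
ped [ 0.534  -0.0911  0.0698] [[-0.2 -0. ]] [[0.1 0.2]] [0.47373118 0.01938419 0.13879232] [ 0.53278642 -0.08959898  0.07848233]
fit [ 0.5306 -0.089   0.064 ] [[0.5 0.1]] [[-0.2 -0.5]] [0.47164384 0.0228864  0.13447172] [ 0.51457771 -0.07709178  0.14544136]
tray [ 0.5176  0.2284 -0.0141] [[2.6 0.7]] [[-0.7 -1.9]] [0.50858055 0.24761809 0.00542915] [0.50986897 0.22336847 0.00462848]
hinge [ 0.5765 -0.0882  0.2209] [[1.3 0.3]] [[-0.5 -1.4]] [ 0.56415176 -0.06146978  0.2329776 ] [ 0.53511363 -0.06331956  0.36917049]
face [ 0.5522 -0.0888  0.3083] [[1.7 0.3]] [[-0.7 -1.9]] [ 0.54088819 -0.06103841  0.31817154] [ 0.52716673 -0.07409122  0.39186522]
pivot [0.5944 0.0797 0.2583] [[1.3 0.4]] [[-0.5 -1.3]] [0.60189748 0.07429063 0.25551356] [0.59915641 0.0782596  0.23333039]
grip [0.5754 0.0749 0.3067] [[-4.1 -1.2]] [[1.6 4.1]] [0.55846268 0.08458622 0.31070436] [0.60497062 0.07903053 0.23373295]
(345, 220) [0.642  0.0845 0.2558]
(400, 215) [ 0.669  -0.029   0.2565]
(465, 220) [ 0.6768 -0.1651  0.257 ]
(400, 225) [ 0.6461 -0.0308  0.2587]
(345, 320) [0.4502 0.0545 0.1262]
(350, 300) [0.4923 0.0498 0.1539]
(460, 320) [ 0.4871 -0.2031  0.1232]
(405, 340) [ 0.4283 -0.0887  0.0932]
(360, 260) [0.5715 0.0411 0.2119]
(465, 265) [ 0.5699 -0.1611  0.2921]
(280, 293) [0.5087 0.2249 0.0085]
(200, 260) [0.5664 0.4482 0.0018]
(250, 350) [0.3578 0.2706 0.0314]
(520, 330) [ 0.5018 -0.3853  0.0034]
```

View pics/crop_s.png

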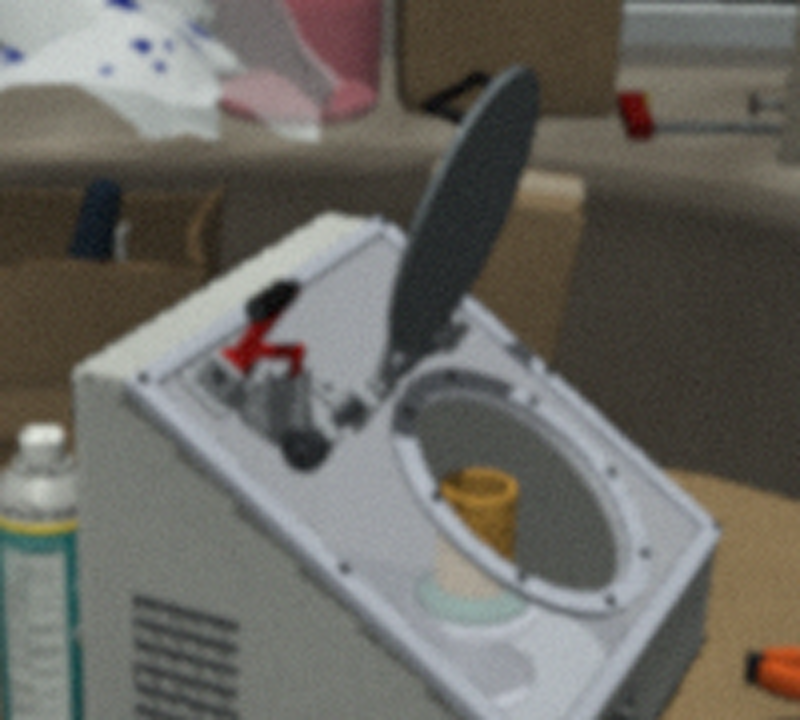

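View pics/crop_t.png

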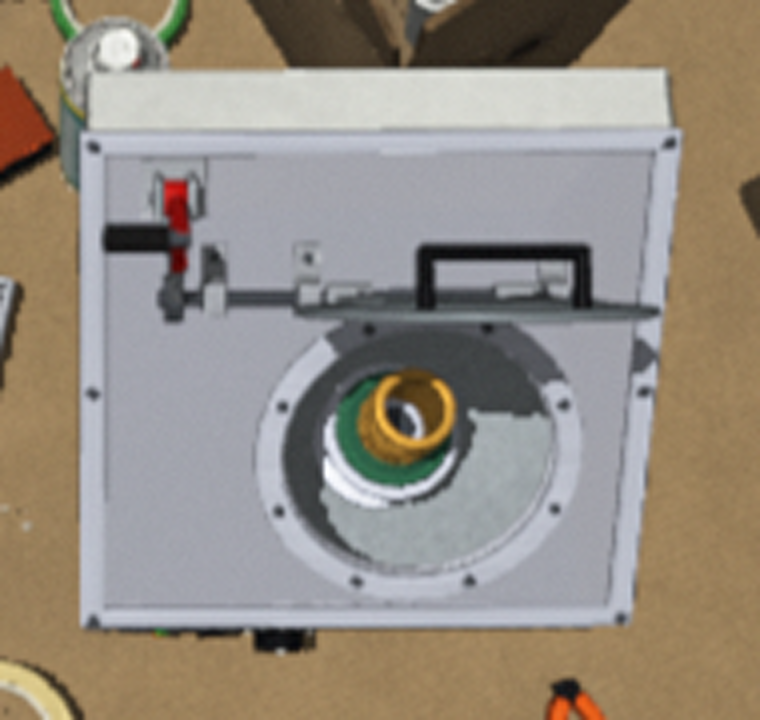

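```bash
cat > box.py <<'E'
from h import *
def Rz(a): return np.array([[np.cos(a),-np.sin(a),0],[np.sin(a),np.cos(a),0],[0,0,1]])
U=np.array([.819,0,.574]);N=np.array([-.574,0,.819])
def model(q):
    x,y,yaw,py=q; R=Rz(yaw);o=np.array([x,y,0])
    w=lambda L:(np.atleast_2d(L)@R.T+o)
    px=-.137+(.150-.088)/np.tan(np.radians(35))
    port=np.array([px,py,.150])
    return w,port
E
python3 - <<'E'
from box import *
from scipy.optimize import least_squares
S=pickle.load(open("scene0.pkl","rb"));T=pickle.load(open("top0.pkl","rb"))
s=lambda u,v:(290+(u+.5)/4-.5,120+(v+.5)/4-.5); t=lambda u,v:(310+(u+.5)/4-.5,190+(v+.5)/4-.5)
# corners: BL (back left, y+), BR, FL, FR ; front of panel
BL=(.103,.155,.256);BR=(.103,-.155,.256);FL=(-.137,.155,.088);FR=(-.137,-.155,.088)
obs=[(T,t(80,130),BL),(T,t(682,130),BR),(T,t(82,628),FL),(T,t(630,628),FR),(S,s(132,378),BL),(S,s(383,219),BR),(S,s(718,530),FR)]
# rear edge of box top (137,±.155,.256)
obs+=[(T,t(90,69),(.137,.155,.256)),(T,t(667,69),(.137,-.155,.256)),(S,s(78,368),(.137,.155,.256)),(S,s(330,212),(.137,-.155,.256))]
# collar ellipse extremes in T (outer): left 256,460  right 582,450 bottom 415,600
colT=[t(256,455),t(582,450),t(415,600)]; colS=[s(393,410),s(632,612)]
th=np.linspace(0,2*np.pi,721)
def circ(q,r,h):
    w,port=model(q); L=port+N*h+r*(np.cos(th)[:,None]*U+np.sin(th)[:,None]*np.array([0,1,0])); return w(L)
def res(q):
    w,port=model(q); r=[]
    for c,p,L in obs: r+=list((proj(c,w(L))[0]-p))
    A=proj(T,circ(q,.091,.007)); r+=[3*(A[:,0].min()-colT[0][0]),3*(A[:,0].max()-colT[1][0]),2*(A[:,1].max()-colT[2][1])]
    return r
sol=least_squares(res,[.55,-.06,-.1,0],loss="soft_l1"); q=sol.x; print(q,np.degrees(q[2]))
print(np.round(res(q),1))
np.save("q.npy",q)
w,port=model(q); print("port",w(port)[0]); print("hinge",w(port+.098*U+.014*N)[0])
for c,n in((S,"s"),(T,"t")):
    im=c["pixels"][:,:,::-1]; o=(290,120) if n=="s" else (310,190)
    cr=im[o[1]:o[1]+180,o[0]:o[0]+200]; cr=cv2.resize(cr,None,fx=4,fy=4,interpolation=cv2.INTER_CUBIC)
    def dr(P,col):
        uv=((proj(c,P)-o+.5)*4-.5); cv2.polylines(cr,[np.int32(uv*16)],False,col,1,cv2.LINE_AA,4)
    dr(circ(q,.091,.007),(0,0,255));dr(circ(q,.075,.007),(0,0,255));dr(w([BL,BR,FR,FL,BL]),(255,0,0))
    fz=.071
    # fitting on pedestal: axis at height 60mm above foot is 30mm below panel outer face
    for h,rr in((fz+.078,.0235),(fz+.008,.035)):
        # find local x: N.(p-port)=-.03 at z=fz+.06
        z=fz+.06; px=port[0]+( -.03-N[2]*(z-port[2]))/N[0]
        L=np.array([px,port[1],h])+rr*np.stack([np.cos(th),np.sin(th),0*th],1); dr(w(L),(0,255,0))
    cv2.imwrite(f"pics/ov_{n}.png",cr)
print("fit axis",w([px,port[1],fz]))
E
```

```text
[ 0.55117572 -0.05671023  0.14496611 -0.02814515] 8.305946341392477
[ 1.9  1.2 -0.9  0.5  1.4 -1.4 -1.  -1.9 -0.6 -0.1 -1.4 -0.6 -0.1 -0.
 -0.7  1.2  1.3  0.5 -0.9 -0.5 -0.  -0.7 -1.3  1.3  0.7]
port [ 0.50729497 -0.09155989  0.15      ]
hinge [ 0.57876338 -0.0811262   0.217718  ]
fit axis [[ 0.53218617 -0.08792602  0.071     ]]
```

View pics/ov_s.png

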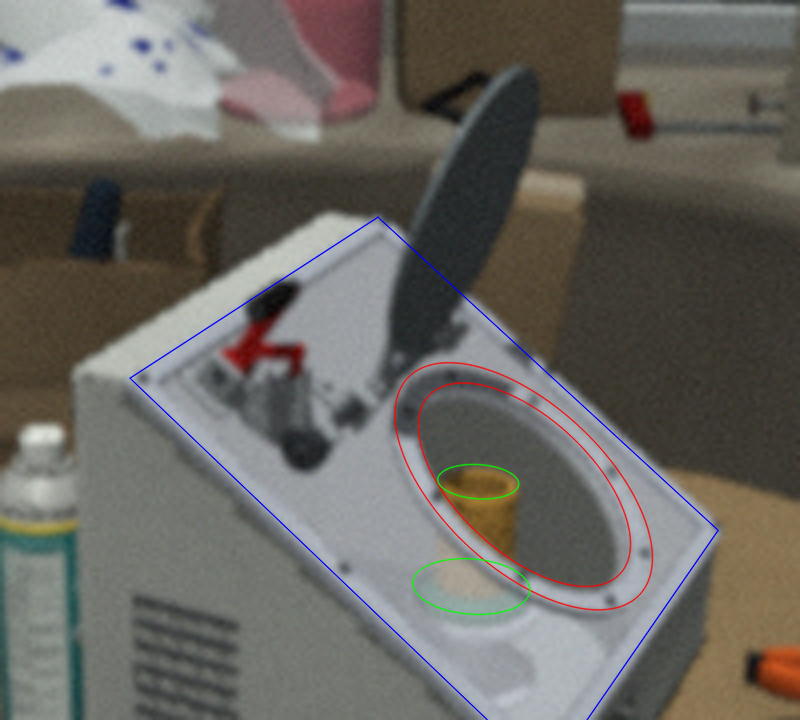

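View pics/ov_t.png

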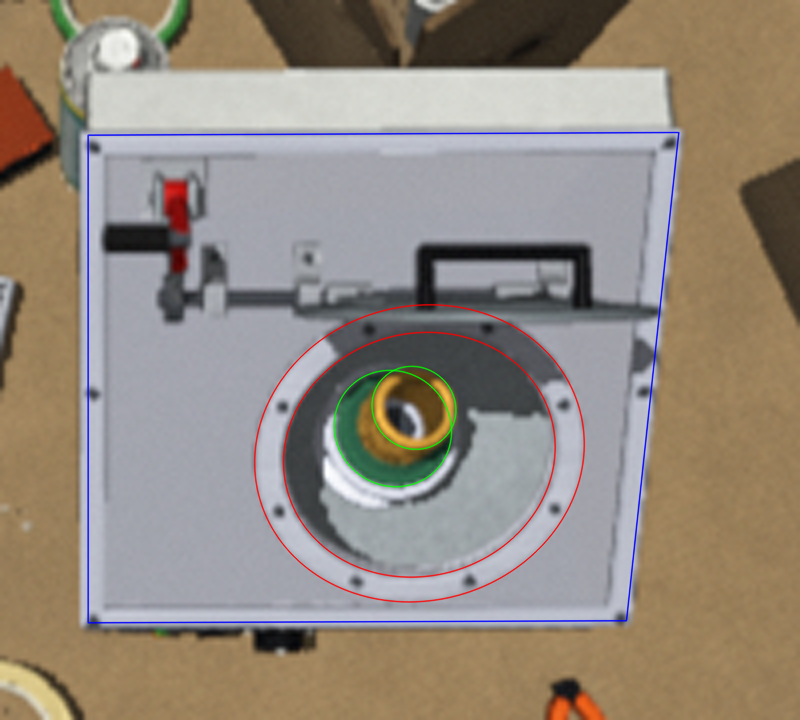

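```bash
python3 - <<'E'
from box import *
S=pickle.load(open("scene0.pkl","rb"));T=pickle.load(open("top0.pkl","rb"))
a=S["pixels"][310:420,255:405,::-1];b=T["pixels"][235:345,190:340,::-1]
cv2.imwrite("pics/tr.png",np.vstack([cv2.resize(x,(409,300),interpolation=cv2.INTER_CUBIC) for x in(a,b)]))
x1=S["pixels"][180:225,330:375,::-1]; x2=T["pixels"][225:270,330:375,::-1]
cv2.imwrite("pics/gr.png",np.hstack([cv2.resize(x,(390,390),interpolation=cv2.INTER_CUBIC) for x in(x1,x2)]))
E
```

```text
(no output)
```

View pics/tr.png

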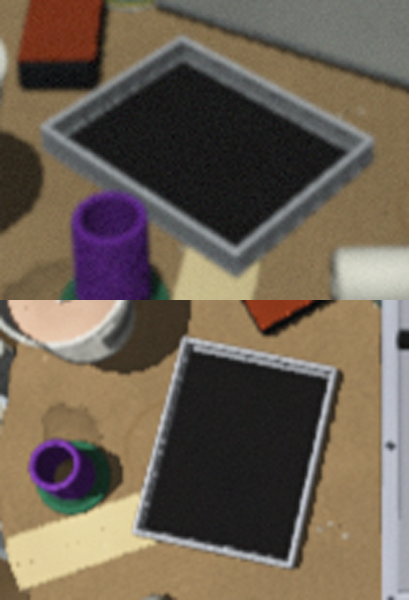

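View pics/gr.png

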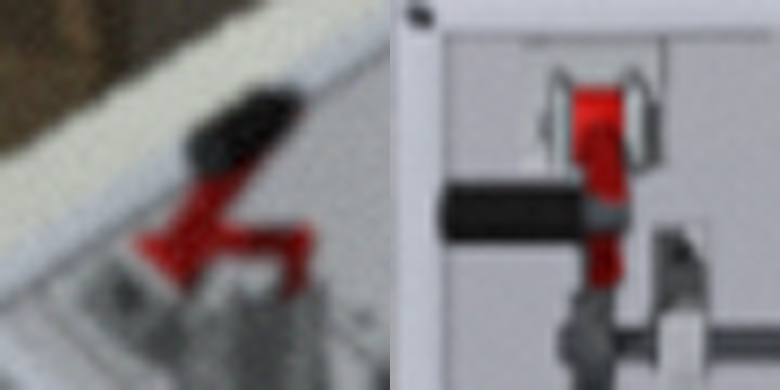

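```bash
python3 - <<'E'
from box import *
from scipy.optimize import least_squares
S=pickle.load(open("scene0.pkl","rb"));T=pickle.load(open("top0.pkl","rb"))
s=[(321.7,323.9),(392.1,362.1),(342.3,401.7),(270,356.6)]; t=[(257.5,248.9),(315,260.7),(297.1,332.9),(239.1,320.8)]
# T order: back-left, back-right, front-right, front-left ; tray x along 190
L0=np.array([(.095,.075,.0215),(.095,-.075,.0215),(-.095,-.075,.0215),(-.095,.075,.0215)])
print([planez(T,p,.0215).round(3) for p in t],[planez(S,p,.0215).round(3) for p in s])
def res(q,full=True):
    W=L0@Rz(q[2]).T+[q[0],q[1],0]; r=list((proj(T,W)-t).ravel())
    # scene order: top=back-right? decide by nearest
    PS=proj(S,W)
    for p in s: 
        d=PS-p; r+=list(d[np.argmin((d**2).sum(1))])
    return r
q=least_squares(res,[.51,.22,-.1]).x;print("tray",q,np.degrees(q[2]),np.round(res(q),1)); np.save("tray.npy",q)
g=tri([(S,(358.3,195)),(T,(344.1,249.5))]); print("grip",g,proj(S,g),proj(T,g))
p=tri([(S,(344,212)),(T,(344.9,242.7))]); print("piv",p)
qb=np.load("q.npy");w,port=model(qb); R=Rz(qb[2])
print("local grip",(g-[qb[0],qb[1],0])@R,"piv",(p-[qb[0],qb[1],0])@R,"port",port, "dist",np.linalg.norm(g-p),((g-p)@R)@N,((g-p)@R)@U)
c=cloud(T)
print("can top depth",c[204,338],c[200,337],"block",c[228,299])
E
```

```text
[array([0.612, 0.3  , 0.022]), array([0.602, 0.148, 0.022]), array([0.415, 0.165, 0.022]), array([0.424, 0.312, 0.022])] [array([0.598, 0.16 , 0.021]), array([0.41 , 0.173, 0.021]), array([0.423, 0.315, 0.021]), array([0.609, 0.307, 0.021])]
tray [ 0.51248369  0.23445245 -0.06905036] -3.9562941256277613 [-0.8 -0.2 -1.9 -0.3 -0.7  0.8 -1.5  0.1  0.4 -2.2  0.8 -2.5 -0.   0.3
  0.3 -1.7]
grip [0.56423676 0.07769296 0.30281012] [[357.89507545 194.8930763 ]] [[344.2577233  249.89812071]]
piv [0.59432046 0.07964855 0.2583616 ]
local grip [0.03233977 0.13110662 0.30281012] piv [0.06239042 0.12869584 0.2583616 ] port [-0.04845482 -0.02814515  0.15      ] dist 0.05370777103838877 0.0536524138633727 0.000901968685639414
can top depth [0.69542299 0.10524895 0.20355491] [0.7044767  0.10874709 0.20397451] block [0.67996981 0.20141774 0.03347229]
```

```bash
cat > go.py <<'E'
from box import *
from rig import manip
from scipy.spatial.transform import Rotation as Ro
qb=np.load("q.npy");w,port=model(qb);RB=Rz(qb[2])
def toolR(tilt,head=None,roll=0):
    "tilt deg forward from down, heading yaw rad (default box), roll about tool z deg"
    s,c=np.sin(np.radians(tilt)),np.cos(np.radians(tilt))
    M=np.array([[c,0,s],[0,-1,0],[s,0,-c]])  # columns x,y,z
    return Rz(qb[2] if head is None else head)@M@Rz(np.radians(roll))
def rel(pt,Rt,st=None):
    st=st or manip.read_state(); R0=Ro.from_quat(st["orientation"]).as_matrix()
    d=R0.T@(np.asarray(pt)-st["tcp_pos"])/.1; r=Ro.from_matrix(R0.T@Rt).as_rotvec()/np.pi
    print("t",round(st["time"],2),"pos",st["tcp_pos"].round(4),"w",round(st["gripper_width"],4),"f",st["force"].round(1),"j",st["joint_positions"].round(2))
    print("CMD",d.round(3).tolist(),r.round(4).tolist()," |shift|mm",round(np.linalg.norm(d)*100),"turn deg",round(np.linalg.norm(r)*180))
    return d,r
E
python3 - <<'E'
from go import *
S=pickle.load(open("scene0.pkl","rb"));T=pickle.load(open("top0.pkl","rb"))
top=tri([(S,(409.8,241.1)),(T,(413.5,292.4))]);print("fit top",top,proj(S,top),proj(T,top))
g=w([port[0]+.0252,port[1],.131])[0];print(g)
Rt=toolR(40); sb=g-Rt[:,2]*.16; print("standoff TCP",sb+Rt[:,2]*.019)
rel(sb+Rt[:,2]*.019,Rt)
E
```

```text
fit top [ 0.53087991 -0.08980693  0.14537399] [[409.83590582 241.10675639]] [[413.48773168 292.36374254]]
[ 0.53223064 -0.08791953  0.131     ]
standoff TCP [ 0.44254826 -0.10101228  0.23901227]
t 1.3 pos [ 0.2621 -0.5674  0.2267] w 0.0916 f [-0.3  0.4 -0.6] j [ 1.04  0.43  0.02  1.57 -0.01  1.13 -0.08]
CMD [3.594, -3.477, -0.123] [-0.032, 0.2207, 0.0878]  |shift|mm 500 turn deg 43
```

>>> move_arm --commands '[0.9,-0.87,-0.4,0,0,0,0.9,-0.87,-0.4,0,0,0,0.9,-0.87,-0.4,0,0,0,0.9,-0.87,-0.4,0,0,0]' --gripper -0.4

```text
time: 1.7
tcp_pos: [0.3106, -0.4471, 0.2686]
orientation: [0.976, 0.218, 0.001, 0.001]
force: [0.2, -0.5, 0.2]
gripper_width: 0.0661
```

>>> move_arm --commands '[0.95,-0.9,0,0,0,0,0.95,-0.9,0,0,0,0,0.95,-0.9,0,0,0,0,0.95,-0.9,0,0,0,0]'

```text
time: 2.1
tcp_pos: [0.3606, -0.321, 0.269]
orientation: [0.975, 0.221, 0.002, 0.0]
force: [0.4, -0.9, 0.8]
gripper_width: 0.0641
```

>>> move_arm --commands '[0.9,-0.9,0,-0.03,0.22,0.088,0.9,-0.9,0,-0.03,0.22,0.088,0.9,-0.9,0,-0.03,0.22,0.088,0.9,-0.9,0,-0.03,0.22,0.088,0.9,-0.9,0,-0.03,0.22,0.088,0.9,-0.9,0,-0.03,0.22,0.088]'

```text
time: 2.7
tcp_pos: [0.4013, -0.2026, 0.2687]
orientation: [0.936, 0.071, 0.343, -0.029]
force: [-0.1, 0.6, 0.7]
gripper_width: 0.0646
```

```bash
python3 - <<'E'
from go import *
g=w([port[0]+.0252,port[1],.131])[0]
Rt=toolR(40); sb=g-Rt[:,2]*.16
rel(sb+Rt[:,2]*.019,Rt)
E
```

```text
t 2.7 pos [ 0.4013 -0.2026  0.2687] w 0.0646 f [-0.1  0.6  0.7] j [ 0.81 -0.07 -0.02  2.34 -1.    0.67  0.12]
CMD [0.234, -0.939, 0.594] [-0.003, -0.0014, 0.0011]  |shift|mm 114 turn deg 1
```

>>> move_arm --commands '[0.23,-0.94,0.1,0,0,0,0.23,-0.94,0.1,0,0,0,0.23,-0.94,0.1,0,0,0,0.23,-0.94,0.1,0,0,0]'

```text
time: 3.1
tcp_pos: [0.4107, -0.1065, 0.2769]
orientation: [0.936, 0.072, 0.343, -0.028]
force: [0.1, -1.4, 0.4]
gripper_width: 0.0641
```

```bash
cat > wr.py <<'E'
from go import *
def wrist(name):
    st=manip.read_state(); c=manip.capture("wrist")
    R0=Ro.from_quat(st["orientation"]).as_matrix(); H=c["hand_eye"]
    Rwc=R0@H[:3,:3]; twc=R0@H[:3,3]+st["tcp_pos"]
    c["R"]=Rwc.T; c["t"]=-Rwc.T@twc
    cv2.imwrite(f"pics/{name}.png",c["pixels"][:,:,::-1]); pickle.dump(c,open(f"{name}.pkl","wb")); return c
E
python3 - <<'E'
from wr import *
g=w([port[0]+.0252,port[1],.131])[0]
Rt=toolR(40)
rel(g-Rt[:,2]*(.16-.019),Rt)
c=wrist("w1")
th=np.linspace(0,2*np.pi,100);im=c["pixels"][:,:,::-1].copy()
for ctr,col in((g,(0,0,255)),(np.array([.531,-.0895,0]),(0,255,0))):
  for h,r in((.149,.0235),(.079,.035)):
    P=np.stack([ctr[0]+r*np.cos(th),ctr[1]+r*np.sin(th),h+0*th],1); cv2.polylines(im,[np.int32(proj(c,P)*16)],True,col,1,cv2.LINE_AA,4)
cv2.imwrite("pics/w1o.png",im)
E
```

```text
t 3.1 pos [ 0.4107 -0.1065  0.2769] w 0.0641 f [ 0.1 -1.4  0.4] j [ 0.72 -0.2  -0.21  2.42 -0.99  0.54 -0.14]
CMD [0.001, -0.004, 0.498] [-0.0027, -0.0016, 0.0017]  |shift|mm 50 turn deg 1
```

View pics/w1o.png

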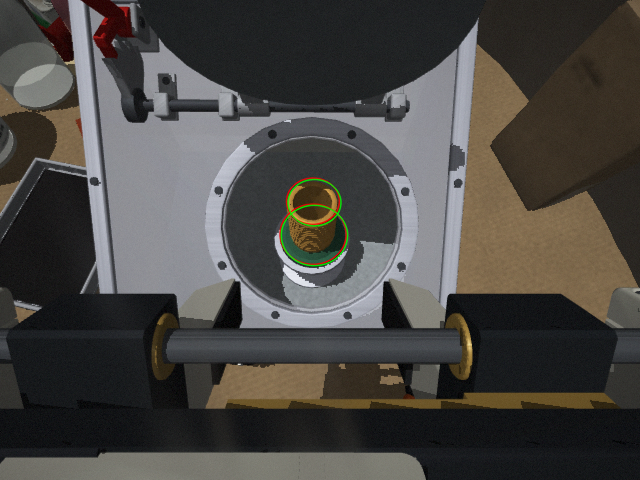

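```bash
python3 - <<'E'
from go import *
g=np.array([.530,-.0885,.135])
Rt=toolR(38)
for b in (.07,0): rel(g+Rt[:,2]*(.019-b),Rt)
E
```

```text
t 3.15 pos [ 0.4109 -0.1074  0.2769] w 0.0643 f [-0.2  0.3  0.6] j [ 0.72 -0.2  -0.21  2.42 -0.99  0.54 -0.14]
CMD [0.022, -0.004, 1.353] [-0.0024, -0.0127, 0.0012]  |shift|mm 135 turn deg 2
t 3.15 pos [ 0.4109 -0.1074  0.2769] w 0.0643 f [-0.2  0.3  0.6] j [ 0.72 -0.2  -0.21  2.42 -0.99  0.54 -0.14]
CMD [-0.006, 0.001, 2.052] [-0.0024, -0.0127, 0.0012]  |shift|mm 205 turn deg 2
```

>>> move_arm --commands '[0.02,0,0.3,-0.002,-0.013,0.001,0.02,0,0.65,-0.002,-0.013,0.001,0.02,0,0.95,-0.002,-0.013,0.001,0.02,0,0.95,-0.002,-0.013,0.001]'

```text
time: 3.55
tcp_pos: [0.4733, -0.0984, 0.2023]
orientation: [0.944, 0.071, 0.322, -0.024]
force: [-0.0, -0.3, 0.4]
gripper_width: 0.0641
```

```bash
python3 - <<'E'
from wr import *
g=np.array([.530,-.0885,.135])
Rt=toolR(38)
for b in (.03,0): rel(g+Rt[:,2]*(.019-b),Rt)
c=wrist("w2")
th=np.linspace(0,2*np.pi,100);im=c["pixels"][:,:,::-1].copy()
for ctr,col in((np.array([.530,-.0885,0]),(0,255,0)),):
  for h,r in((.149,.0235),(.079,.035)):
    P=np.stack([ctr[0]+r*np.cos(th),ctr[1]+r*np.sin(th),h+0*th],1); cv2.polylines(im,[np.int32(proj(c,P)*16)],True,col,1,cv2.LINE_AA,4)
cv2.imwrite("pics/w2o.png",im)
E
```

```text
t 3.55 pos [ 0.4733 -0.0984  0.2023] w 0.0641 f [-0.  -0.3  0.4] j [ 0.63  0.04 -0.34  2.43 -1.3   0.26  0.09]
CMD [0.044, -0.014, 0.774] [-0.0011, 0.002, 0.0012]  |shift|mm 78 turn deg 0
t 3.55 pos [ 0.4733 -0.0984  0.2023] w 0.0641 f [-0.  -0.3  0.4] j [ 0.63  0.04 -0.34  2.43 -1.3   0.26  0.09]
CMD [0.045, -0.013, 1.074] [-0.0011, 0.002, 0.0012]  |shift|mm 108 turn deg 0
```

View pics/w2o.png

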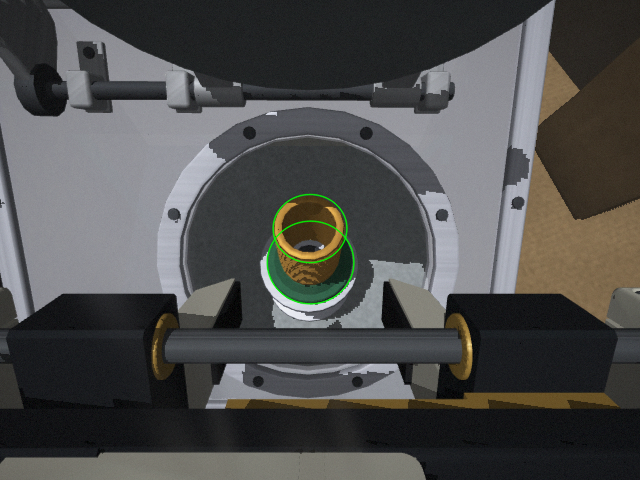

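>>> move_arm --commands '[0,0,-0.5,0,0,0,0,0,-0.95,0,0,0,0,0,-0.95,0,0,0,0,0,-0.95,0,0,0]'

```text
time: 4.0
tcp_pos: [0.4153, -0.1093, 0.2819]
orientation: [0.943, 0.065, 0.325, -0.023]
force: [0.5, -0.3, 0.4]
gripper_width: 0.064
```

```bash
python3 - <<'E'
from wr import *
rel(np.array([.43,-.13,.33]),toolR(0,head=np.radians(55)))
E
```

```text
t 4.0 pos [ 0.4153 -0.1093  0.2819] w 0.064 f [ 0.5 -0.3  0.4] j [ 0.68 -0.2  -0.21  2.38 -0.85  0.54 -0.32]
CMD [0.389, 0.225, -0.307] [0.0861, -0.1994, -0.2518]  |shift|mm 54 turn deg 60
```

>>> move_arm --commands '[0.15,0.22,-0.5,0.086,-0.2,-0.25,0.15,0.22,-0.5,0.086,-0.2,-0.25,0.15,0.22,-0.5,0.086,-0.2,-0.25,0.15,0.22,-0.5,0.086,-0.2,-0.25,0.15,0.22,-0.5,0.086,-0.2,-0.25,0.15,0.22,-0.5,0.086,-0.2,-0.25,0.15,0.22,-0.5,0.086,-0.2,-0.25,0.15,0.22,-0.5,0.086,-0.2,-0.25]'

```text
time: 4.8
tcp_pos: [0.4013, -0.1322, 0.3295]
orientation: [0.887, 0.461, -0.001, -0.002]
force: [0.4, 0.9, -0.7]
gripper_width: 0.064
```

```bash
python3 - <<'E'
from wr import *
rel(np.array([.40,-.13,.33]),toolR(0,head=qb[2]+np.pi))
E
```

```text
t 4.8 pos [ 0.4013 -0.1322  0.3295] w 0.064 f [ 0.4  0.9 -0.7] j [ 0.6   0.05 -0.42  1.83  0.02  1.27 -0.44]
CMD [0.01, -0.023, -0.005] [-0.001, -0.0018, -0.7408]  |shift|mm 3 turn deg 133
```

>>> move_arm --commands '[0,0,0,0,0,-0.38,0,0,0,0,0,-0.38,0,0,0,0,0,-0.38,0,0,0,0,0,-0.38,0,0,0,0,0,-0.38,0,0,0,0,0,-0.38,0,0,0,0,0,-0.38,0,0,0,0,0,-0.38]'

```text
time: 5.6
tcp_pos: [0.4009, -0.1324, 0.3289]
orientation: [0.474, 0.881, 0.002, -0.003]
force: [1.1, 0.0, -0.3]
gripper_width: 0.0642
```

>>> move_arm --commands '[0,0,0,0,0,-0.36,0,0,0,0,0,-0.36,0,0,0,0,0,-0.36,0,0,0,0,0,-0.36,0,0,0,0,0,-0.36,0,0,0,0,0,-0.36,0,0,0,0,0,-0.36,0,0,0,0,0,-0.36]'

```text
time: 6.4
tcp_pos: [0.4004, -0.1326, 0.3283]
orientation: [-0.072, 0.997, 0.004, -0.001]
force: [0.2, -0.1, 1.0]
gripper_width: 0.0643
```

```bash
python3 - <<'E'
from wr import *
def backR(t): return toolR(t)@np.diag([-1,-1,1])
g=np.array([.530,-.0885,.135]);Rt=backR(38)
rel(g+Rt[:,2]*(.019-.17),Rt)
E
```

```text
t 6.4 pos [ 0.4004 -0.1326  0.3283] w 0.0643 f [ 0.2 -0.1  1. ] j [ 0.69  0.06 -0.51  1.83  0.02  1.27  1.89]
CMD [-0.417, 0.243, 0.745] [0.0024, -0.2115, -0.0011]  |shift|mm 89 turn deg 38
```

>>> move_arm --commands '[-0.1,0.1,0.1,0,-0.047,0,-0.2,0.2,0.2,0,-0.095,0,-0.3,0.24,0.3,0,-0.14,0,-0.4,0.24,0.5,0,-0.19,0,-0.41,0.24,0.6,0.002,-0.211,0,-0.41,0.24,0.7,0.002,-0.211,-0.001]'

```text
time: 7.0
tcp_pos: [0.4364, -0.1032, 0.2669]
orientation: [-0.065, 0.946, 0.026, 0.317]
force: [0.2, -0.5, -0.6]
gripper_width: 0.0645
```

```bash
cat >> go.py <<'E'
def backR(t): return toolR(t)@np.diag([-1,-1,1])
E
python3 - <<'E'
from wr import *
g=np.array([.530,-.0885,.135]);Rt=backR(38)
for b in (.17,.07,.0):rel(g+Rt[:,2]*(.019-b),Rt)
E
```

```text
t 7.0 pos [ 0.4364 -0.1032  0.2669] w 0.0645 f [ 0.2 -0.5 -0.6] j [ 0.41 -0.16 -0.05  2.38 -0.77  0.45  2.69]
CMD [0.064, 0.009, 0.114] [0.001, -0.0053, -0.0029]  |shift|mm 13 turn deg 1
t 7.0 pos [ 0.4364 -0.1032  0.2669] w 0.0645 f [ 0.2 -0.5 -0.6] j [ 0.41 -0.16 -0.05  2.38 -0.77  0.45  2.69]
CMD [0.047, 0.006, 1.114] [0.001, -0.0053, -0.0029]  |shift|mm 111 turn deg 1
t 7.0 pos [ 0.4364 -0.1032  0.2669] w 0.0645 f [ 0.2 -0.5 -0.6] j [ 0.41 -0.16 -0.05  2.38 -0.77  0.45  2.69]
CMD [0.035, 0.004, 1.814] [0.001, -0.0053, -0.0029]  |shift|mm 181 turn deg 1
```

```bash
python3 - <<'E'
from wr import *
g=np.array([.530,-.0885,.135]);Rt=backR(28)
for b in (.16,):rel(g+Rt[:,2]*(.019-b),Rt)
E
```

```text
t 7.0 pos [ 0.4364 -0.1032  0.2669] w 0.0645 f [ 0.2 -0.5 -0.6] j [ 0.41 -0.16 -0.05  2.38 -0.77  0.45  2.69]
CMD [-0.183, 0.011, 0.231] [0.0013, 0.0503, -0.0028]  |shift|mm 30 turn deg 9
```

>>> move_arm --commands '[-0.1,0.01,0.1,0.001,0.03,-0.003,-0.18,0.01,0.15,0.001,0.05,-0.003,-0.18,0.01,0.15,0.001,0.05,-0.003]'

```text
time: 7.3
tcp_pos: [0.4621, -0.0996, 0.2672]
orientation: [-0.068, 0.968, 0.017, 0.243]
force: [0.5, 0.4, -0.7]
gripper_width: 0.0644
```

```bash
python3 - <<'E'
from wr import *
g=np.array([.530,-.0885,.135]);Rt=backR(28)
for b in (.06,0):rel(g+Rt[:,2]*(.019-b),Rt)
E
```

```text
t 7.3 pos [ 0.4621 -0.0996  0.2672] w 0.0644 f [ 0.5  0.4 -0.7] j [ 0.5  -0.07 -0.24  2.22 -0.38  0.56  2.24]
CMD [0.016, 0.012, 1.08] [-0.0004, 0.0009, -0.0011]  |shift|mm 108 turn deg 0
t 7.3 pos [ 0.4621 -0.0996  0.2672] w 0.0644 f [ 0.5  0.4 -0.7] j [ 0.5  -0.07 -0.24  2.22 -0.38  0.56  2.24]
CMD [0.017, 0.013, 1.68] [-0.0004, 0.0009, -0.0011]  |shift|mm 168 turn deg 0
```

Much better joint margins. Go in.

>>> move_arm --commands '[0,0,0.3,0,0,0,0.01,0.01,0.7,0,0,-0.001,0.016,0.012,0.98,0,0,-0.001,0.016,0.012,0.98,0,0,-0.001]'

```text
time: 7.7
tcp_pos: [0.5043, -0.0926, 0.1765]
orientation: [-0.068, 0.968, 0.018, 0.241]
force: [-1.3, 0.1, 1.0]
gripper_width: 0.064
```

```bash
python3 - <<'E'
from wr import *
g=np.array([.530,-.0885,.135]);Rt=backR(28)
for b in (0,):rel(g+Rt[:,2]*(.019-b),Rt)
c=wrist("w3")
th=np.linspace(0,2*np.pi,100);im=c["pixels"][:,:,::-1].copy()
for ctr,col in((np.array([.530,-.0885,0]),(0,255,0)),):
  for h,r in((.149,.0235),(.079,.035)):
    P=np.stack([ctr[0]+r*np.cos(th),ctr[1]+r*np.sin(th),h+0*th],1); cv2.polylines(im,[np.int32(proj(c,P)*16)],True,col,1,cv2.LINE_AA,4)
cv2.imwrite("pics/w3o.png",im)
E
```

```text
t 7.7 pos [ 0.5043 -0.0926  0.1765] w 0.064 f [-1.3  0.1  1. ] j [ 0.45  0.14 -0.28  2.28 -0.4   0.28  2.25]
CMD [-0.036, 0.003, 0.678] [0.0, -0.0005, -0.0017]  |shift|mm 68 turn deg 0
```

View pics/w3o.png

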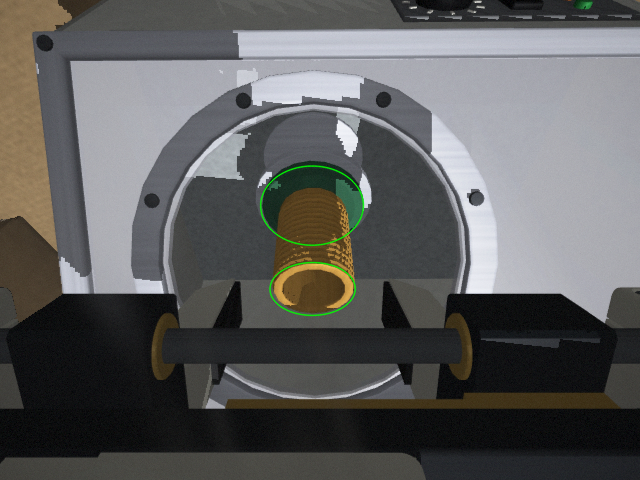

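```bash
python3 - <<'E'
from wr import *
g=np.array([.530,-.0885,.138]);Rt=backR(24)
for b in (.03,0,):rel(g+Rt[:,2]*(.019-b),Rt)
E
```

```text
t 7.75 pos [ 0.5045 -0.0927  0.1782] w 0.0644 f [-0.3  0.6  0.4] j [ 0.45  0.14 -0.28  2.28 -0.4   0.29  2.25]
CMD [-0.047, 0.005, 0.367] [-0.0001, 0.0222, -0.0014]  |shift|mm 37 turn deg 4
t 7.75 pos [ 0.5045 -0.0927  0.1782] w 0.0644 f [-0.3  0.6  0.4] j [ 0.45  0.14 -0.28  2.28 -0.4   0.29  2.25]
CMD [-0.026, 0.005, 0.666] [-0.0001, 0.0222, -0.0014]  |shift|mm 67 turn deg 4
```

>>> move_arm --commands '[-0.02,0.005,0.15,0,0.011,-0.001,-0.047,0.005,0.3,0,0.022,-0.001,-0.047,0.005,0.37,0,0.022,-0.001,-0.047,0.005,0.37,0,0.022,-0.001]'

```text
time: 8.15
tcp_pos: [0.5254, -0.0895, 0.1481]
orientation: [-0.07, 0.976, 0.015, 0.208]
force: [-0.3, -0.5, -0.1]
gripper_width: 0.0639
```

```bash
python3 - <<'E'
from wr import *
g=np.array([.530,-.0885,.138]);Rt=backR(24)
for b in (0,):rel(g+Rt[:,2]*(.019-b),Rt)
E
```

```text
t 8.15 pos [ 0.5254 -0.0895  0.1481] w 0.0639 f [-0.3 -0.5 -0.1] j [ 0.32  0.22 -0.19  2.23 -0.25  0.3   2.07]
CMD [-0.002, 0.003, 0.302] [-0.0002, 0.0005, -0.0007]  |shift|mm 30 turn deg 0
```

>>> move_arm --commands '[0,0.003,0.1,0,0,0,0,0.003,0.2,0,0,0,0,0.003,0.3,0,0,0,0,0.003,0.3,0,0,0]'

```text
time: 8.55
tcp_pos: [0.537, -0.0873, 0.1192]
orientation: [-0.07, 0.976, 0.016, 0.207]
force: [-0.2, -0.5, 0.9]
gripper_width: 0.0641
```

>>> move_arm --commands '[0,0,0,0,0,0,0,0,0,0,0,0,0,0,0,0,0,0,0,0,0,0,0,0,0,0,0,0,0,0]' --gripper 1

```text
time: 9.05
tcp_pos: [0.537, -0.0873, 0.1194]
orientation: [-0.07, 0.976, 0.015, 0.207]
force: [1.0, -0.0, -0.6]
gripper_width: 0.0443
```

```bash
python3 - <<'E'
from wr import *
st=manip.read_state(); Rt=Ro.from_quat(st["orientation"]).as_matrix()
rel(st["tcp_pos"]+[0,0,.02],Rt)
print(Rt.T@np.array([0,0,1]), Rt.T@(RB@N))
E
```

```text
t 9.05 pos [ 0.537  -0.0873  0.1194] w 0.0443 f [ 1.  -0.  -0.6] j [ 0.31  0.29 -0.2   2.24 -0.25  0.22  2.07]
CMD [-0.081, 0.0, -0.183] [0.0, 0.0, 0.0]  |shift|mm 20 turn deg 0
[-0.40676503  0.00132524 -0.91353186] [ 1.91225088e-01 -2.35286201e-04 -9.81666904e-01]
```

>>> move_arm --commands '[-0.02,0,-0.045,0,0,0,-0.04,0,-0.09,0,0,0,-0.061,0,-0.137,0,0,0,-0.081,0,-0.183,0,0,0,-0.081,0,-0.183,0,0,0]'

```text
time: 9.55
tcp_pos: [0.5375, -0.0874, 0.1405]
orientation: [-0.07, 0.976, 0.015, 0.208]
force: [-0.4, 0.6, -1.6]
gripper_width: 0.0442
```

```bash
python3 - <<'E'
from wr import *
st=manip.read_state(); Rt=Ro.from_quat(st["orientation"]).as_matrix()
rel(st["tcp_pos"]+RB@N*.1,Rt)
c=wrist("w4")
E
```

```text
t 9.55 pos [ 0.5375 -0.0874  0.1405] w 0.0442 f [-0.4  0.6 -1.6] j [ 0.3   0.25 -0.18  2.22 -0.24  0.28  2.06]
CMD [0.19, -0.001, -0.982] [0.0, 0.0, 0.0]  |shift|mm 100 turn deg 0
```

View pics/w4.png

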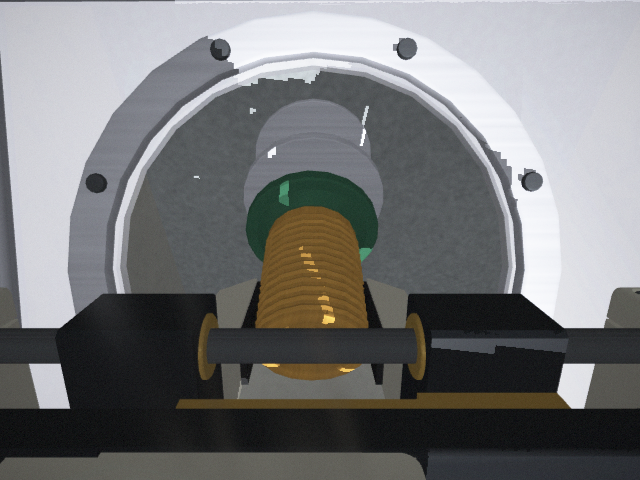

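>>> move_arm --commands '[0.04,0,-0.2,0,0,0,0.08,0,-0.4,0,0,0,0.12,0,-0.6,0,0,0,0.16,0,-0.8,0,0,0,0.19,0,-0.98,0,0,0,0.19,0,-0.98,0,0,0]'

```text
time: 10.2
tcp_pos: [0.4805, -0.0961, 0.2234]
orientation: [-0.069, 0.975, 0.015, 0.209]
force: [1.1, 0.6, -1.1]
gripper_width: 0.0441
```

```bash
python3 - <<'E'
from wr import *
st=manip.read_state(); Rt=Ro.from_quat(st["orientation"]).as_matrix()
print(Rt.round(3))
rel(st["tcp_pos"]+RB@N*.05,Rt)
q=np.load("tray.npy"); tgt=np.array([q[0],q[1],.006+.069])
Rt=backR(24); T=tgt+Rt[:,2]*.019; print(T)
rel(T+[0,0,.22],Rt); rel(T,Rt)
E
```

```text
[[-0.903 -0.141  0.406]
 [-0.129  0.99   0.057]
 [-0.41  -0.001 -0.912]]
t 10.2 pos [ 0.4805 -0.0961  0.2234] w 0.0441 f [ 1.1  0.6 -1.1] j [ 0.37  0.04 -0.18  2.21 -0.26  0.51  2.1 ]
CMD [0.094, -0.001, -0.491] [0.0, 0.0, 0.0]  |shift|mm 50 turn deg 0
[0.52013062 0.23556883 0.05764264]
t 10.2 pos [ 0.4805 -0.0961  0.2234] w 0.0441 f [ 1.1  0.6 -1.1] j [ 0.37  0.04 -0.18  2.21 -0.26  0.51  2.1 ]
CMD [-1.009, 3.227, -0.143] [-0.0005, 0.0011, -0.0008]  |shift|mm 338 turn deg 0
t 10.2 pos [ 0.4805 -0.0961  0.2234] w 0.0441 f [ 1.1  0.6 -1.1] j [ 0.37  0.04 -0.18  2.21 -0.26  0.51  2.1 ]
CMD [-0.107, 3.228, 1.863] [-0.0005, 0.0011, -0.0008]  |shift|mm 373 turn deg 0
```

>>> move_arm --commands '[0.05,0,-0.25,0,0,0,0.09,0.2,-0.49,0,0,0,0.09,0.6,-0.49,0,0,0,0.09,0.95,-0.49,0,0,0,0.09,0.95,-0.49,0,0,0]'

```text
time: 10.7
tcp_pos: [0.4385, -0.0018, 0.2639]
orientation: [-0.072, 0.975, 0.015, 0.209]
force: [-0.1, -0.5, -1.7]
gripper_width: 0.0442
```

>>> move_arm --commands '[0,0.4,0,0,0,0,0,0.8,0,0,0,0,0,1,0,0,0,0,0,1,0,0,0,0]'

```text
time: 11.1
tcp_pos: [0.4236, 0.1001, 0.2634]
orientation: [-0.075, 0.975, 0.016, 0.209]
force: [0.1, -1.2, -2.2]
gripper_width: 0.0443
```

>>> move_arm --commands '[-0.1,0.4,0,0,0,0,-0.2,0.8,0,0,0,0,-0.3,1,0,0,0,0,-0.3,1,0,0,0,0]'

```text
time: 11.5
tcp_pos: [0.4365, 0.2061, 0.2761]
orientation: [-0.076, 0.975, 0.018, 0.209]
force: [-0.6, 0.1, -1.4]
gripper_width: 0.0444
```

```bash
python3 - <<'E'
from wr import *
q=np.load("tray.npy"); Rt=backR(24); T=np.array([q[0]+.0083,q[1]+.001,.0544]); 
for h in(.12,.05,.01,0): rel(T+[0,0,h],Rt)
c=manip.capture("top"); pickle.dump(c,open("top1.pkl","wb")); cv2.imwrite("pics/top1.png",c["pixels"][:,:,::-1])
E
```

```text
t 11.5 pos [0.4365 0.2061 0.2761] w 0.0444 f [-0.6  0.1 -1.4] j [ 0.21 -0.01 -0.89  2.11  0.31  0.69  0.85]
CMD [-0.384, 0.155, 1.288] [0.0026, 0.0012, 0.0029]  |shift|mm 135 turn deg 1
t 11.5 pos [0.4365 0.2061 0.2761] w 0.0444 f [-0.6  0.1 -1.4] j [ 0.21 -0.01 -0.89  2.11  0.31  0.69  0.85]
CMD [-0.096, 0.152, 1.926] [0.0026, 0.0012, 0.0029]  |shift|mm 193 turn deg 1
t 11.5 pos [0.4365 0.2061 0.2761] w 0.0444 f [-0.6  0.1 -1.4] j [ 0.21 -0.01 -0.89  2.11  0.31  0.69  0.85]
CMD [0.068, 0.151, 2.291] [0.0026, 0.0012, 0.0029]  |shift|mm 230 turn deg 1
t 11.5 pos [0.4365 0.2061 0.2761] w 0.0444 f [-0.6  0.1 -1.4] j [ 0.21 -0.01 -0.89  2.11  0.31  0.69  0.85]
CMD [0.109, 0.15, 2.382] [0.0026, 0.0012, 0.0029]  |shift|mm 239 turn deg 1
```

View pics/top1.png

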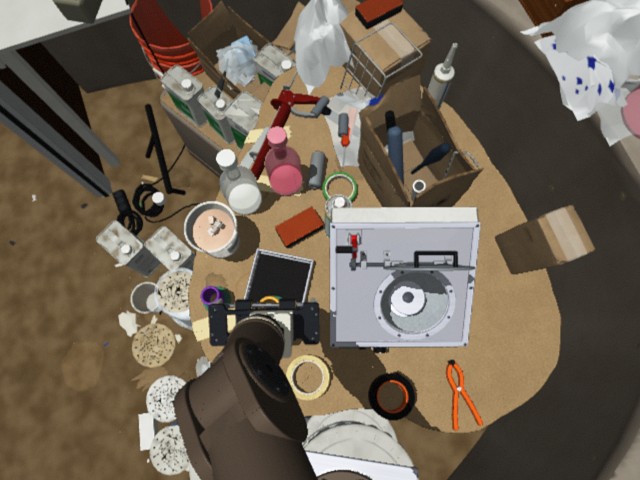

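>>> move_arm --commands '[-0.1,0.05,0.3,0.001,0,0.001,-0.2,0.1,0.6,0.002,0,0.002,-0.28,0.15,0.9,0.002,0.001,0.003,-0.31,0.155,0.98,0.002,0.001,0.003,-0.31,0.155,0.98,0.002,0.001,0.003]'

```text
time: 12.05
tcp_pos: [0.5005, 0.2283, 0.1964]
orientation: [-0.07, 0.976, 0.014, 0.205]
force: [-0.8, 0.1, -2.2]
gripper_width: 0.0443
```

```bash
python3 - <<'E'
from wr import *
q=np.load("tray.npy"); Rt=backR(24); T=np.array([q[0]+.0083,q[1]+.001,.0544]); 
for h in(.05,.01,0): rel(T+[0,0,h],Rt)
E
```

```text
t 12.05 pos [0.5005 0.2283 0.1964] w 0.0443 f [-0.8  0.1 -2.2] j [ 0.05  0.26 -0.83  2.1   0.75  0.64  0.43]
CMD [0.177, 0.043, 0.927] [-0.0005, -0.0017, -0.0005]  |shift|mm 95 turn deg 0
t 12.05 pos [0.5005 0.2283 0.1964] w 0.0443 f [-0.8  0.1 -2.2] j [ 0.05  0.26 -0.83  2.1   0.75  0.64  0.43]
CMD [0.338, 0.043, 1.294] [-0.0005, -0.0017, -0.0005]  |shift|mm 134 turn deg 0
t 12.05 pos [0.5005 0.2283 0.1964] w 0.0443 f [-0.8  0.1 -2.2] j [ 0.05  0.26 -0.83  2.1   0.75  0.64  0.43]
CMD [0.378, 0.043, 1.385] [-0.0005, -0.0017, -0.0005]  |shift|mm 144 turn deg 0
```

>>> move_arm --commands '[0.05,0.02,0.25,0,0,0,0.1,0.04,0.5,0,-0.001,0,0.14,0.043,0.75,0,-0.002,0,0.177,0.043,0.93,0,-0.002,0,0.177,0.043,0.93,0,-0.002,0]'

```text
time: 12.55
tcp_pos: [0.5201, 0.2338, 0.1032]
orientation: [-0.07, 0.976, 0.013, 0.207]
force: [-1.0, 0.4, -0.9]
gripper_width: 0.0443
```

```bash
python3 - <<'E'
from wr import *
q=np.load("tray.npy"); Rt=backR(24); T=np.array([q[0]+.0083,q[1]+.001,.0544]); 
for h in(.006,0): rel(T+[0,0,h],Rt)
c=wrist("w5")
c=manip.capture("scene"); pickle.dump(c,open("scene1.pkl","wb")); cv2.imwrite("pics/scene1.png",cv2.resize(c["pixels"][280:430,230:430,::-1],(800,600)))
E
```

```text
t 12.55 pos [0.5201 0.2338 0.1032] w 0.0443 f [-1.   0.4 -0.9] j [-0.13  0.42 -0.65  2.17  1.12  0.52  0.05]
CMD [0.165, 0.017, 0.395] [-0.0011, -0.0004, -0.0005]  |shift|mm 43 turn deg 0
t 12.55 pos [0.5201 0.2338 0.1032] w 0.0443 f [-1.   0.4 -0.9] j [-0.13  0.42 -0.65  2.17  1.12  0.52  0.05]
CMD [0.189, 0.017, 0.45] [-0.0011, -0.0004, -0.0005]  |shift|mm 49 turn deg 0
```

View pics/w5.png

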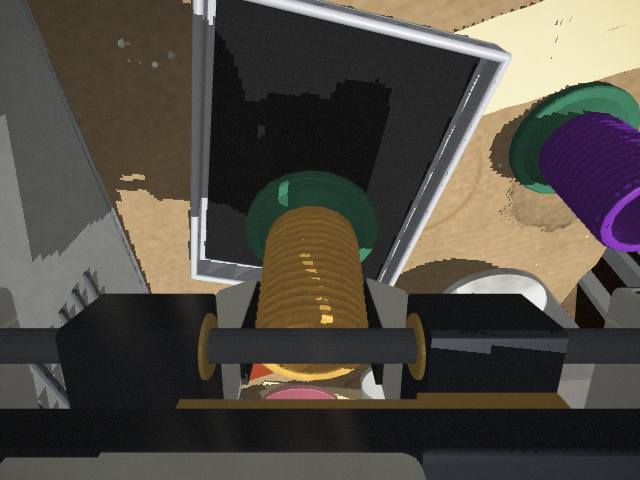

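View pics/scene1.png

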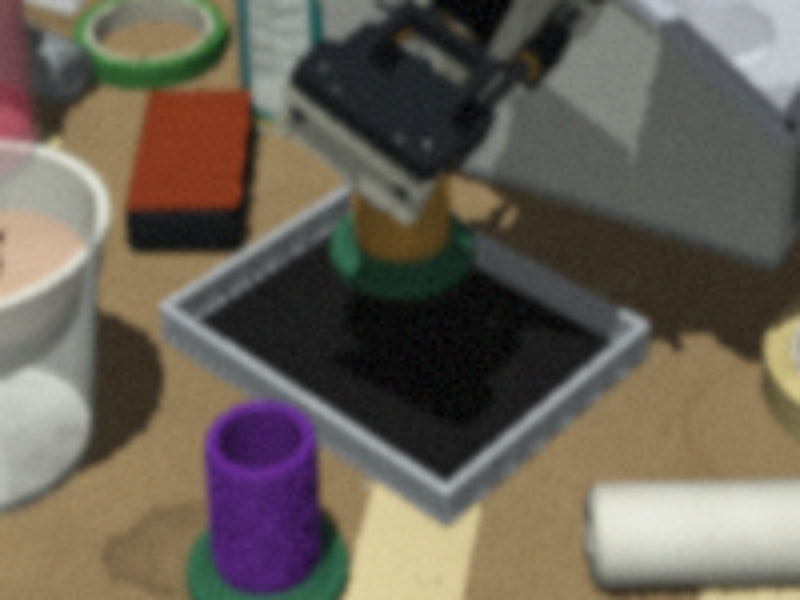

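>>> move_arm --commands '[0.05,0.005,0.12,0,0,0,0.1,0.01,0.24,0,0,0,0.14,0.017,0.34,0,0,0,0.165,0.017,0.395,-0.001,0,0,0.173,0.017,0.413,-0.001,0,0,0.173,0.017,0.413,-0.001,0,0]'

```text
time: 13.25
tcp_pos: [0.5221, 0.2368, 0.0619]
orientation: [-0.07, 0.975, 0.016, 0.209]
force: [0.5, 0.5, -1.2]
gripper_width: 0.0443
```

```bash
python3 - <<'E'
from wr import *
q=np.load("tray.npy"); Rt=backR(24); T=np.array([q[0]+.0083,q[1]+.001,.0544]); 
for h in(.002,0): rel(T+[0,0,h],Rt)
E
```

```text
t 13.25 pos [0.5221 0.2368 0.0619] w 0.0443 f [ 0.5  0.5 -1.2] j [-0.2   0.49 -0.57  2.2   1.34  0.48 -0.17]
CMD [0.036, -0.012, 0.044] [0.0004, 0.001, -0.0007]  |shift|mm 6 turn deg 0
t 13.25 pos [0.5221 0.2368 0.0619] w 0.0443 f [ 0.5  0.5 -1.2] j [-0.2   0.49 -0.57  2.2   1.34  0.48 -0.17]
CMD [0.044, -0.012, 0.062] [0.0004, 0.001, -0.0007]  |shift|mm 8 turn deg 0
```

>>> move_arm --commands '[0.008,0,0.018,0,0,0,0.016,0,0.036,0,0,0,0.022,0,0.05,0,0,0,0.022,0,0.05,0,0,0]'

```text
time: 13.65
tcp_pos: [0.5221, 0.2367, 0.0563]
orientation: [-0.07, 0.975, 0.016, 0.209]
force: [-0.3, 1.5, -1.5]
gripper_width: 0.0443
```

>>> move_arm --commands '[0.004,0,0.009,0,0,0,0.008,0,0.018,0,0,0,0.008,0,0.018,0,0,0]'

```text
time: 13.95
tcp_pos: [0.5221, 0.2368, 0.0543]
orientation: [-0.07, 0.975, 0.016, 0.209]
force: [0.8, 0.8, -0.3]
gripper_width: 0.0443
```

>>> move_arm --commands '[0.004,0,0.009,0,0,0,0.004,0,0.009,0,0,0]'

```text
time: 14.15
tcp_pos: [0.5223, 0.237, 0.0542]
orientation: [-0.07, 0.975, 0.016, 0.21]
force: [-5.4, -2.2, 11.6]
gripper_width: 0.0446
```

```bash
python3 - <<'E'
from wr import *
st=manip.read_state();print(st["force"],st["tcp_pos"])
c=manip.capture("scene"); print(manip.read_state()["force"]); pickle.dump(c,open("scene2.pkl","wb")); cv2.imwrite("pics/scene2.png",cv2.resize(c["pixels"][300:390,280:400,::-1],(800,600),interpolation=cv2.INTER_CUBIC))
E
```

```text
[-5.39259663 -2.15784695 11.64945244] [0.52229807 0.236961   0.05418493]
[-6.69117527 -1.62967918 10.8037899 ]
```

View pics/scene2.png

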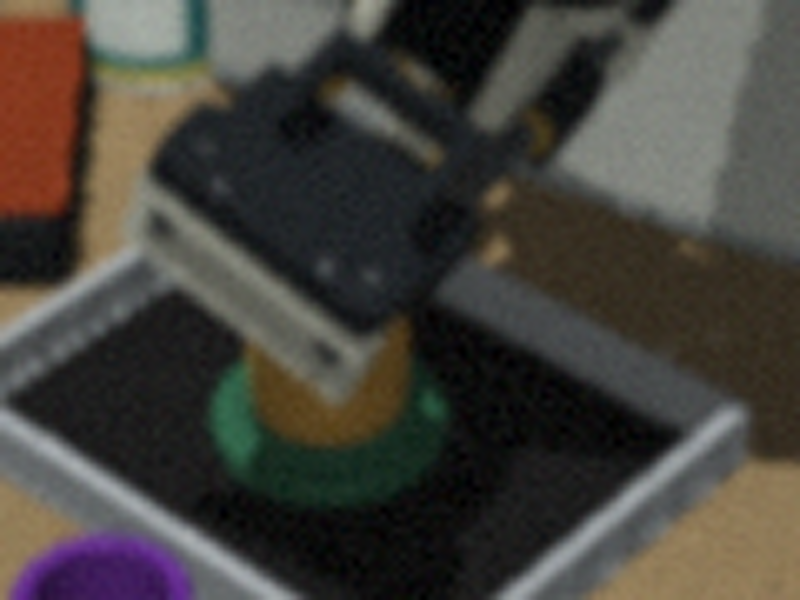

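>>> move_arm --commands '[0,0,0,0,0,0,0,0,0,0,0,0,0,0,0,0,0,0,0,0,0,0,0,0,0,0,0,0,0,0]' --gripper -0.4

```text
time: 14.7
tcp_pos: [0.5223, 0.2369, 0.0541]
orientation: [-0.07, 0.975, 0.016, 0.209]
force: [-0.2, 0.1, -0.5]
gripper_width: 0.0641
```

>>> move_arm --commands '[0,0,-0.15,0,0,0,0,0,-0.35,0,0,0,0,0,-0.6,0,0,0,0,0,-0.9,0,0,0,0,0,-0.9,0,0,0]'

```text
time: 15.2
tcp_pos: [0.4857, 0.2326, 0.139]
orientation: [-0.071, 0.975, 0.017, 0.211]
force: [0.1, -0.8, 0.4]
gripper_width: 0.0643
```

```bash
python3 - <<'E'
from wr import *
print(manip.read_state()["joint_positions"].round(2))
c=wrist("w6")
c=manip.capture("scene"); pickle.dump(c,open("scene3.pkl","wb")); cv2.imwrite("pics/scene3.png",cv2.resize(c["pixels"][280:430,230:430,::-1],(800,600),interpolation=cv2.INTER_CUBIC))
E
```

```text
[-0.1   0.32 -0.71  2.21  0.99  0.53  0.14]
```

View pics/scene3.png

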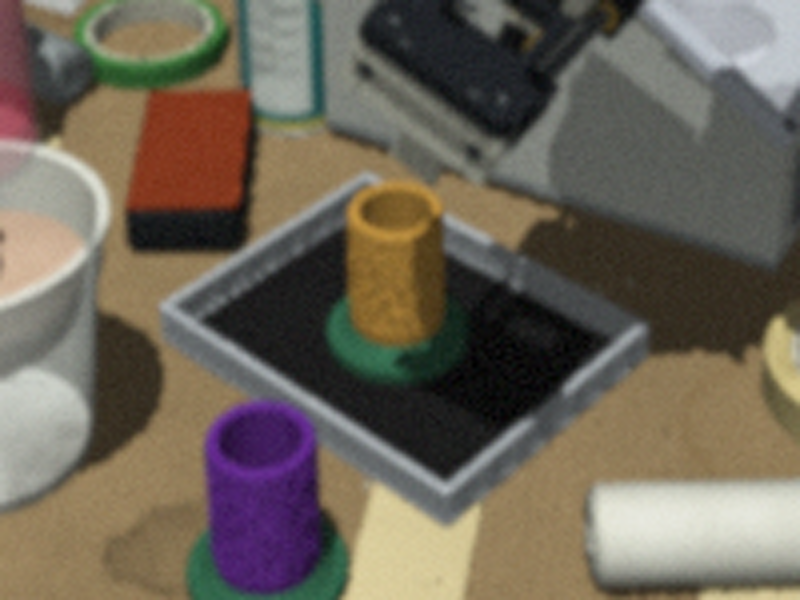

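>>> move_arm --commands '[-0.2,0,-0.45,0,0,0,-0.41,0,-0.9,0,0,0,-0.41,0,-0.91,0,0,0]' --gripper 1

```text
time: 15.6
tcp_pos: [0.4887, 0.2333, 0.2415]
orientation: [-0.07, 0.974, 0.018, 0.213]
force: [1.1, 0.0, 0.5]
gripper_width: 0.0446
```

```bash
cat >> go.py <<'E'
def sideR(t=0): return toolR(0,head=qb[2]+np.pi/2)
E
python3 - <<'E'
from wr import *
rel(w([-.03,.135,.38])[0],sideR())
E
```

```text
t 15.6 pos [0.4887 0.2333 0.2415] w 0.0446 f [1.1 0.  0.5] j [ 0.09  0.17 -0.86  2.06  0.6   0.68  0.55]
CMD [-0.493, -1.604, -1.306] [0.1088, 0.1065, 0.4908]  |shift|mm 213 turn deg 92
```

>>> move_arm --commands '[-0.49,-0.2,-1,0.055,0.053,0.245,-0.49,-0.2,-1,0.055,0.053,0.245,-0.49,-0.2,-1,0.055,0.053,0.245,-0.49,-0.2,-1,0.055,0.053,0.245,-0.49,-0.2,-1,0.055,0.053,0.245,-0.49,-0.2,-1,0.055,0.053,0.245]'

```text
time: 16.2
tcp_pos: [0.4956, 0.2124, 0.3513]
orientation: [0.321, 0.94, 0.008, 0.116]
force: [0.1, 0.5, 0.1]
gripper_width: 0.001
```

```bash
python3 - <<'E'
from wr import *
rel(w([-.03,.135,.38])[0],sideR())
E
```

```text
t 16.2 pos [0.4956 0.2124 0.3513] w 0.001 f [0.1 0.5 0.1] j [ 0.05  0.19 -0.8   1.69  0.36  1.21  0.08]
CMD [-0.957, -1.046, -0.181] [0.0532, 0.0539, 0.2432]  |shift|mm 143 turn deg 46
```

>>> move_arm --commands '[-0.4,-0.4,-0.18,0.053,0.054,0.243,-0.6,-0.7,-0.18,0.053,0.054,0.243,-0.8,-1,-0.18,0.053,0.054,0.243,-0.95,-1,-0.18,0.053,0.054,0.243,-0.95,-1,-0.18,0.053,0.054,0.243,-0.95,-1,-0.18,0.053,0.054,0.243]'

```text
time: 16.8
tcp_pos: [0.5055, 0.0741, 0.3781]
orientation: [0.658, 0.753, -0.002, -0.001]
force: [0.6, -0.2, -0.6]
gripper_width: 0.0004
```

```bash
python3 - <<'E'
from wr import *
rel(w([-.03,.135,.293])[0],sideR())
c=wrist("w7")
for n in("top","scene"):
    c=manip.capture(n); pickle.dump(c,open(n+"4.pkl","wb"))
    x=c["pixels"][180:330,290:490,::-1] if n=="top" else c["pixels"][130:280,270:470,::-1]
    cv2.imwrite(f"pics/{n}4.png",cv2.resize(x,(800,600),interpolation=cv2.INTER_CUBIC))
E
```

```text
t 16.8 pos [0.5055 0.0741 0.3781] w 0.0004 f [ 0.6 -0.2 -0.6] j [ 0.25  0.22 -0.61  1.55  0.13  1.42 -0.24]
CMD [-0.011, -0.034, 0.851] [-0.0012, 0.0001, -0.0031]  |shift|mm 85 turn deg 1
```

View pics/w7.png

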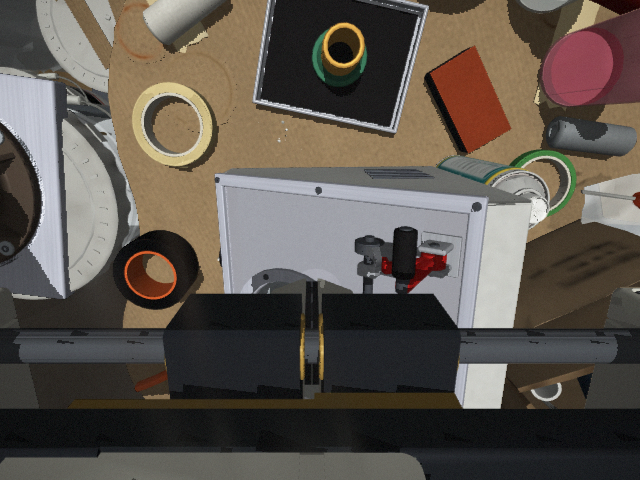

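View pics/scene4.png

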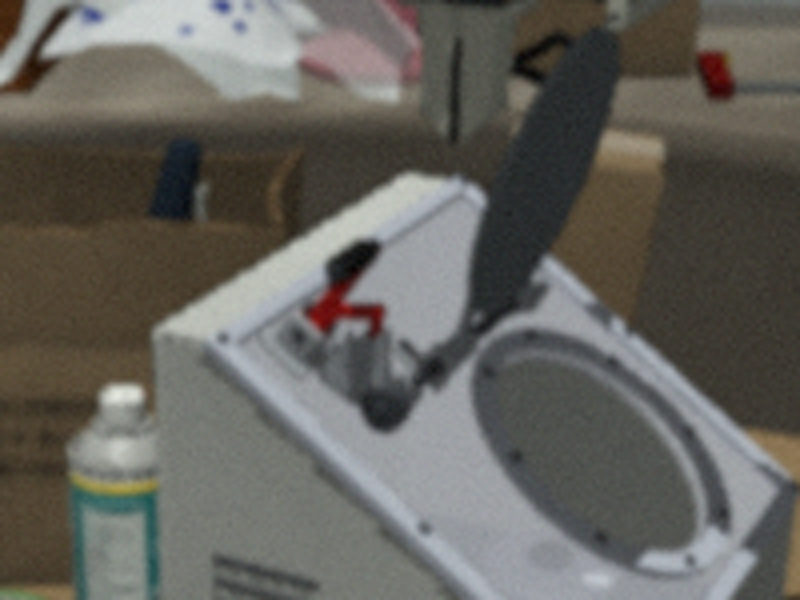

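```bash
python3 - <<'E'
from wr import *
W=pickle.load(open("w7.pkl","rb"));S=pickle.load(open("scene0.pkl","rb"));T=pickle.load(open("top0.pkl","rb"))
X=tri([(W,(405,251)),(S,(358.3,195)),(T,(344.1,249.5))]);print(X,(X-[qb[0],qb[1],0])@RB, proj(W,X),proj(S,X),proj(T,X))
E
```

```text
[0.56404606 0.07917813 0.30277333] [0.03236562 0.13260376 0.30277333] [[404.10392672 254.15919477]] [[357.54066927 195.13584563]] [[343.49309166 249.89359999]]
```

>>> move_arm --commands '[-0.01,-0.03,0.3,0,0,-0.003,-0.01,-0.03,0.6,0,0,-0.003,-0.01,-0.03,0.85,0,0,-0.003,-0.01,-0.03,0.85,0,0,-0.003]'

```text
time: 17.35
tcp_pos: [0.4998, 0.0733, 0.2902]
orientation: [0.65, 0.76, -0.004, -0.002]
force: [-0.3, -0.5, 0.9]
gripper_width: 0.0004
```

>>> move_arm --commands '[0,0.1,0,0,0,0,0,0.2,0,0,0,0,0,0.3,0,0,0,0,0,0.4,0,0,0,0,0,0.5,0,0,0,0]'

```text
time: 17.85
tcp_pos: [0.5504, 0.0814, 0.2902]
orientation: [0.65, 0.76, -0.003, -0.002]
force: [-0.4, -0.1, 0.8]
gripper_width: 0.0003
```

>>> move_arm --commands '[0,0.1,0,0,0,0,0,0.2,0,0,0,0,0,0.3,0,0,0,0,0,0.4,0,0,0,0,0,0.4,0,0,0,0]'

```text
time: 18.35
tcp_pos: [0.591, 0.0878, 0.2895]
orientation: [0.65, 0.76, -0.003, -0.002]
force: [-0.0, -0.7, -0.2]
gripper_width: 0.0006
```

```bash
python3 - <<'E'
from wr import *
st=manip.read_state(); print(((st["tcp_pos"]-[qb[0],qb[1],0])@RB).round(4),st["joint_positions"].round(2))
for n in("wrist","scene"):
    c=wrist("w8") if n=="wrist" else manip.capture(n)
    if n=="scene":
        x=c["pixels"][130:280,270:470,::-1]
        cv2.imwrite(f"pics/{n}5.png",cv2.resize(x,(800,600),interpolation=cv2.INTER_CUBIC))
E
```

```text
[0.0603 0.1372 0.2895] [ 0.16  0.42 -0.58  1.51  0.23  1.3  -0.29]
```

View pics/scene5.png

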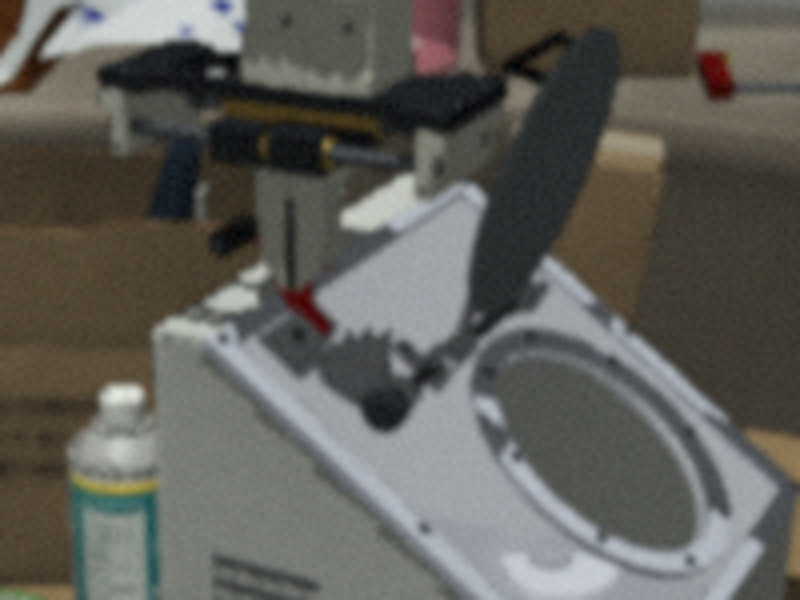

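View pics/w8.png

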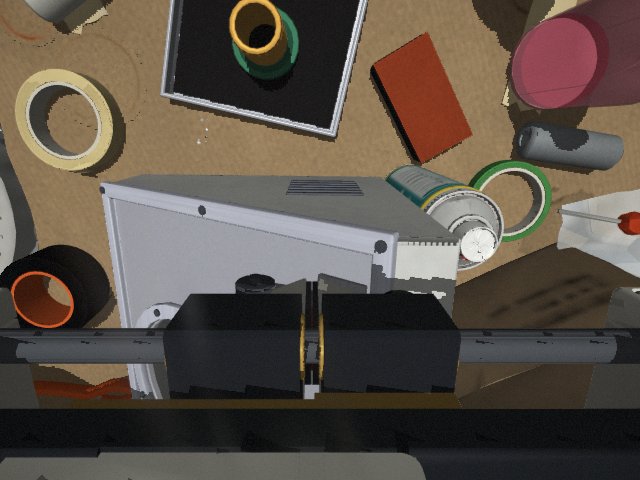

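>>> move_arm --commands '[0,0,-0.3,0,0,0,0,0,-0.7,0,0,0,0,0,-1,0,0,0,0,0,-1,0,0,0]'

```text
time: 18.85
tcp_pos: [0.5915, 0.0891, 0.3946]
orientation: [0.649, 0.76, -0.0, 0.0]
force: [0.7, -0.7, -0.8]
gripper_width: 0.0005
```

```bash
cat >> go.py <<'E'
H=port+.098*U+.014*N
def cov(th,r=.132,dy=.062,b=.010,press=0):
    e=-U*np.cos(th)+N*np.sin(th); z=U*np.sin(th)+N*np.cos(th)
    P=H+r*e+(.001-press)*z; P=P+[b if z[0]>0 else -b,dy,0]; return w(P)[0]
E
python3 - <<'E'
from wr import *
print((H-0).round(4), cov(1.9))
Rt=toolR(0)
p=cov(1.9)+RB@[.03,0,0]; print(p)
rel(p+[0,0,.05],Rt); 
for n in("wrist","scene"):
    c=wrist("w9") if n=="wrist" else manip.capture(n)
    if n=="scene":
        x=c["pixels"][130:280,270:470,::-1]
        cv2.imwrite(f"pics/{n}6.png",cv2.resize(x,(800,600),interpolation=cv2.INTER_CUBIC))
E
```

```text
[ 0.0238 -0.0281  0.2177] [ 0.54428894 -0.02350191  0.34479402]
[ 0.57397426 -0.01916814  0.34479402]
t 18.85 pos [0.5915 0.0891 0.3946] w 0.0005 f [ 0.7 -0.7 -0.8] j [ 0.15  0.37 -0.59  1.31  0.2   1.52 -0.26]
CMD [-1.042, -0.342, -0.001] [0.0003, 0.0003, 0.5039]  |shift|mm 110 turn deg 91
```

View pics/scene6.png

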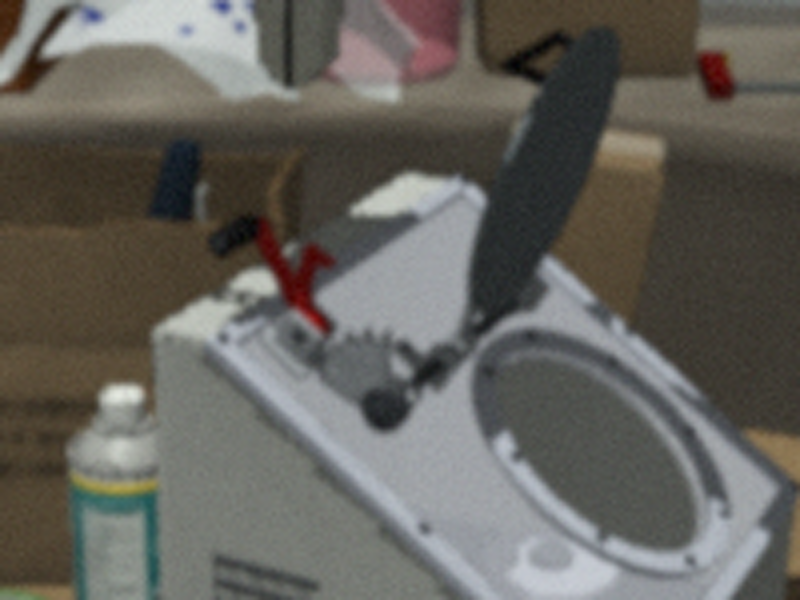

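View pics/w9.png

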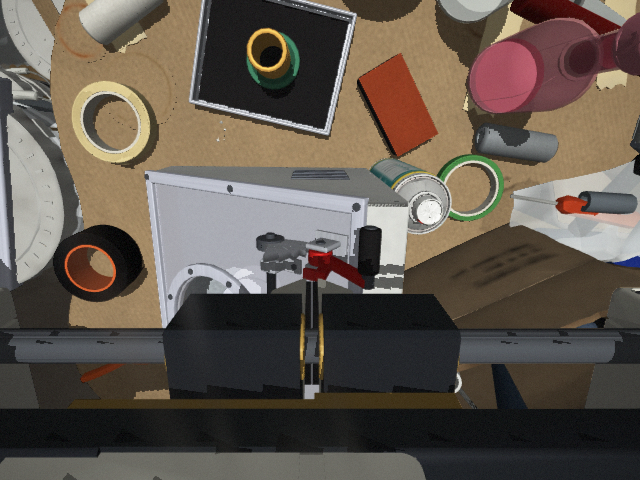

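>>> move_arm --commands '[0,0,0,0,0,0.36,0,0,0,0,0,0.36,0,0,0,0,0,0.36,0,0,0,0,0,0.36,0,0,0,0,0,0.36,0,0,0,0,0,0.36,0,0,0,0,0,0.36,0,0,0,0,0,0.36]'

```text
time: 19.75
tcp_pos: [0.5896, 0.0878, 0.3886]
orientation: [0.957, 0.291, -0.005, 0.001]
force: [-0.1, -0.2, 1.0]
gripper_width: 0.0004
```

```bash
python3 - <<'E'
from wr import *
Rt=toolR(0);p=cov(1.9)+RB@[.03,0,0]
rel(p+[0,0,.05],Rt)
E
```

```text
t 19.75 pos [0.5896 0.0878 0.3886] w 0.0004 f [-0.1 -0.2  1. ] j [ 0.02  0.34 -0.37  1.34  0.12  1.49 -1.33]
CMD [-0.726, 0.802, -0.057] [0.0001, 0.003, 0.142]  |shift|mm 108 turn deg 26
```

>>> move_arm --commands '[-0.2,0.2,-0.06,0,0.003,0.05,-0.4,0.4,-0.06,0,0.003,0.1,-0.6,0.65,-0.06,0,0.003,0.142,-0.726,0.8,-0.06,0,0.003,0.142,-0.726,0.8,-0.06,0,0.003,0.142]'

```text
time: 20.25
tcp_pos: [0.5729, -0.0231, 0.3937]
orientation: [0.998, 0.07, -0.001, 0.001]
force: [-0.3, -0.7, -0.1]
gripper_width: 0.0003
```

```bash
python3 - <<'E'
from wr import *
Rt=toolR(0);p=cov(1.9)+RB@[.03,0,0]
rel(p,Rt)
c=wrist("w10"); im=c["pixels"][:,:,::-1].copy()
ph=np.linspace(0,2*np.pi,100);e=-U*np.cos(1.9)+N*np.sin(1.9)
P=w(H+.098*e+.086*(np.cos(ph)[:,None]*e+np.sin(ph)[:,None]*np.array([0,1,0])))
cv2.polylines(im,[np.int32(proj(c,P)*16)],True,(0,255,0),1,cv2.LINE_AA,4); cv2.imwrite("pics/w10o.png",im)
E
```

```text
t 20.25 pos [ 0.5729 -0.0231  0.3937] w 0.0003 f [-0.3 -0.7 -0.1] j [ 0.13  0.28 -0.26  1.4   0.07  1.47 -1.55]
CMD [0.017, -0.039, 0.489] [0.0007, 0.0008, -0.0018]  |shift|mm 49 turn deg 0
```

View pics/w10o.png

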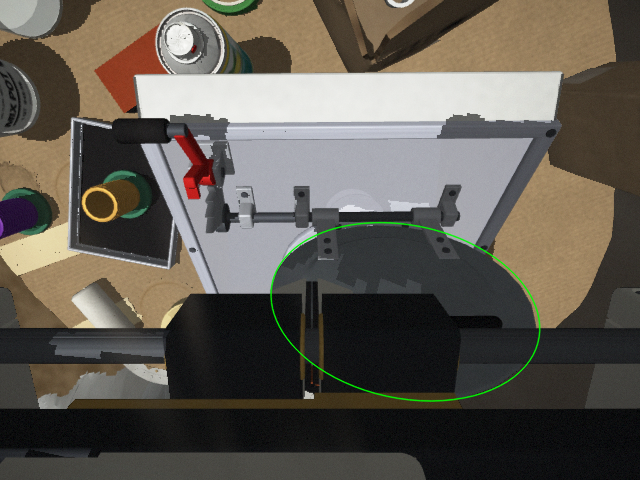

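>>> move_arm --commands '[0.017,-0.039,0.2,0.001,0.001,-0.002,0.017,-0.039,0.4,0.001,0.001,-0.002,0.017,-0.039,0.49,0.001,0.001,-0.002,0.017,-0.039,0.49,0.001,0.001,-0.002]'

```text
time: 20.7
tcp_pos: [0.5733, -0.0158, 0.3432]
orientation: [0.997, 0.075, -0.001, -0.002]
force: [-0.1, -0.5, 0.1]
gripper_width: 0.0003
```

```bash
cat > plan.py <<'E'
from wr import *
import sys,io,contextlib
def plan(ths,press=.0,tilt=0,**k):
    st=manip.read_state();R0=Ro.from_quat(st["orientation"]).as_matrix();Rt=toolR(tilt)
    print("t",round(st["time"],2),st["tcp_pos"].round(4),"f",st["force"].round(1),"j",st["joint_positions"].round(2))
    for t in ths:
        p=cov(t,press=press,**k); print(t,(R0.T@(p-st["tcp_pos"])/.1).round(3).tolist(),(Ro.from_matrix(R0.T@Rt).as_rotvec()/np.pi).round(4).tolist())
E
python3 -c "
from plan import *
plan([1.9,1.8,1.7,1.6,1.5,1.4,1.3,1.2],press=.0)"
```

```text
t 20.7 [ 0.5733 -0.0158  0.3432] f [-0.1 -0.5  0.1] j [ 0.13  0.3  -0.27  1.49  0.08  1.36 -1.56]
1.9 [-0.298, 0.033, -0.016] [-0.001, 0.0007, 0.0016]
1.8 [-0.423, 0.033, 0.027] [-0.001, 0.0007, 0.0016]
1.7 [-0.543, 0.032, 0.081] [-0.001, 0.0007, 0.0016]
1.6 [-0.657, 0.032, 0.148] [-0.001, 0.0007, 0.0016]
1.5 [-0.764, 0.032, 0.225] [-0.001, 0.0007, 0.0016]
1.4 [-0.863, 0.032, 0.313] [-0.001, 0.0007, 0.0016]
1.3 [-0.952, 0.031, 0.41] [-0.001, 0.0007, 0.0016]
1.2 [-1.031, 0.031, 0.515] [-0.001, 0.0007, 0.0016]
```

>>> move_arm --commands '[-0.2,0.02,0,0,0,0,-0.3,0.02,-0.01,0,0,0,-0.36,0.02,0,0,0,0,-0.42,0.02,0.03,0,0,0,-0.48,0.02,0.05,0,0,0,-0.54,0.02,0.08,0,0,0,-0.6,0.02,0.115,0,0,0,-0.66,0.02,0.15,0,0,0]'

```text
time: 21.5
tcp_pos: [0.5077, -0.0275, 0.3279]
orientation: [0.997, 0.075, -0.001, -0.002]
force: [-0.4, 0.8, 1.2]
gripper_width: 0.0006
```

```bash
python3 -c "
from plan import *
plan([1.6,1.5,1.4,1.3,1.2,1.1,1.0,.9],press=.0)
c=manip.capture('scene');cv2.imwrite('pics/s7.png',cv2.resize(c['pixels'][100:280,260:500,::-1],(800,600),interpolation=cv2.INTER_CUBIC))"
```

```text
t 21.5 [ 0.5077 -0.0275  0.3279] f [-0.4  0.8  1.2] j [ 0.18  0.19 -0.27  1.67  0.05  1.29 -1.52]
1.6 [0.008, 0.013, -0.006] [-0.0011, 0.0008, 0.0016]
1.5 [-0.099, 0.013, 0.071] [-0.0011, 0.0008, 0.0016]
1.4 [-0.198, 0.012, 0.159] [-0.0011, 0.0008, 0.0016]
1.3 [-0.287, 0.012, 0.256] [-0.0011, 0.0008, 0.0016]
1.2 [-0.366, 0.012, 0.362] [-0.0011, 0.0008, 0.0016]
1.1 [-0.435, 0.012, 0.475] [-0.0011, 0.0008, 0.0016]
1.0 [-0.491, 0.012, 0.594] [-0.0011, 0.0008, 0.0016]
0.9 [-0.536, 0.012, 0.718] [-0.0011, 0.0008, 0.0016]
```

View pics/s7.png

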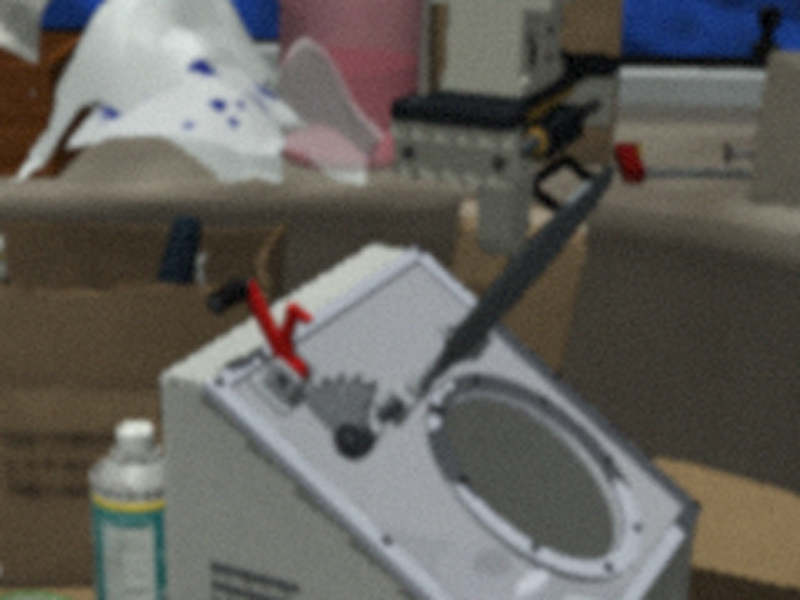

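>>> move_arm --commands '[-0.05,0,0.035,0,0,0,-0.1,0,0.071,0,0,0,-0.15,0,0.115,0,0,0,-0.2,0,0.16,0,0,0,-0.245,0,0.207,0,0,0,-0.287,0,0.256,0,0,0,-0.328,0,0.31,0,0,0,-0.366,0,0.362,0,0,0]'

```text
time: 22.35
tcp_pos: [0.47, -0.0332, 0.2909]
orientation: [0.997, 0.075, -0.002, -0.002]
force: [1.7, 0.6, 0.4]
gripper_width: 0.0002
```

```bash
python3 -c "
from plan import *
plan([1.2,1.1,1.0,.9,.8,.7,.62],press=.0)"
```

```text
t 22.35 [ 0.47   -0.0332  0.2909] f [1.7 0.6 0.4] j [ 0.2   0.15 -0.27  1.81  0.04  1.19 -1.51]
1.2 [0.015, 0.012, -0.01] [-0.0011, 0.0012, 0.0016]
1.1 [-0.053, 0.012, 0.103] [-0.0011, 0.0012, 0.0016]
1.0 [-0.11, 0.012, 0.222] [-0.0011, 0.0012, 0.0016]
0.9 [-0.154, 0.012, 0.347] [-0.0011, 0.0012, 0.0016]
0.8 [-0.186, 0.012, 0.475] [-0.0011, 0.0012, 0.0016]
0.7 [-0.205, 0.013, 0.605] [-0.0011, 0.0012, 0.0016]
0.62 [-0.21, 0.013, 0.711] [-0.0011, 0.0012, 0.0016]
```

>>> move_arm --commands '[-0.053,0,0.1,0,0,0,-0.085,0,0.162,0,0,0,-0.11,0,0.222,0,0,0,-0.134,0,0.285,0,0,0,-0.154,0,0.347,0,0,0,-0.172,0,0.41,0,0,0,-0.186,0,0.475,0,0,0,-0.205,0,0.605,0,0,0]'

```text
time: 23.15
tcp_pos: [0.4499, -0.0361, 0.2304]
orientation: [0.997, 0.075, -0.001, -0.001]
force: [1.4, -0.7, 1.3]
gripper_width: 0.0002
```

```bash
python3 -c "
from plan import *
plan([.7,.62,.6,.5,.4,.3,.2,.1,0],press=.0)
c=manip.capture('scene');cv2.imwrite('pics/s8.png',cv2.resize(c['pixels'][100:280,260:500,::-1],(800,600),interpolation=cv2.INTER_CUBIC))"
```

```text
t 23.15 [ 0.4499 -0.0361  0.2304] f [ 1.4 -0.7  1.3] j [ 0.2   0.17 -0.28  1.95  0.05  1.03 -1.51]
0.7 [-0.004, 0.012, 0.0] [-0.001, 0.0008, 0.0016]
0.62 [-0.009, 0.012, 0.106] [-0.001, 0.0008, 0.0016]
0.6 [-0.21, 0.011, 0.133] [-0.001, 0.0008, 0.0016]
0.5 [-0.202, 0.012, 0.264] [-0.001, 0.0008, 0.0016]
0.4 [-0.182, 0.012, 0.395] [-0.001, 0.0008, 0.0016]
0.3 [-0.148, 0.013, 0.522] [-0.001, 0.0008, 0.0016]
0.2 [-0.102, 0.013, 0.646] [-0.001, 0.0008, 0.0016]
0.1 [-0.044, 0.014, 0.764] [-0.001, 0.0008, 0.0016]
0 [0.026, 0.014, 0.877] [-0.001, 0.0008, 0.0016]
```

View pics/s8.png

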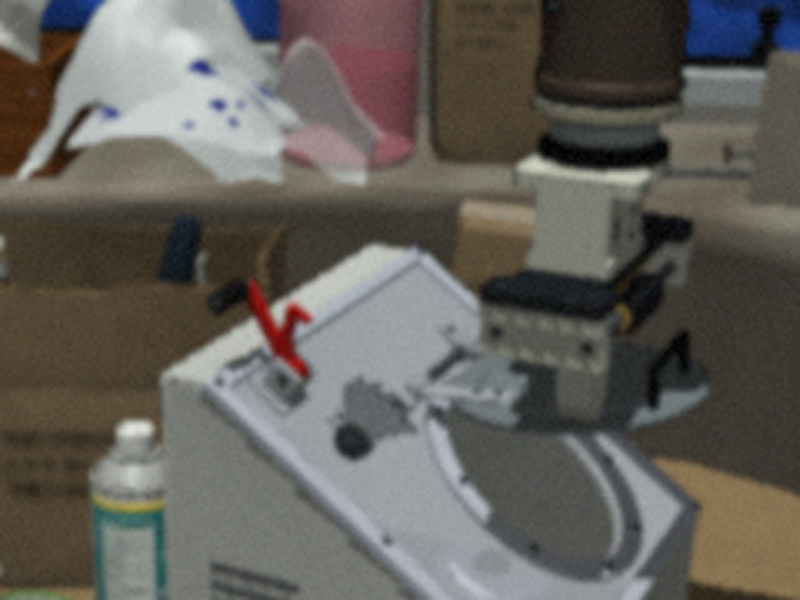

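```bash
python3 -c "
from plan import *
plan([.7,.6,.5,.4,.3,.2,.1,0.03,0],press=.0,r=.115)"
```

```text
t 23.2 [ 0.4483 -0.0362  0.2281] f [-1.1  0.4 -2.4] j [ 0.2   0.17 -0.28  1.95  0.05  1.03 -1.51]
0.7 [0.181, 0.014, -0.009] [-0.0012, 0.0019, 0.0016]
0.6 [-0.023, 0.013, 0.107] [-0.0012, 0.0019, 0.0016]
0.5 [-0.017, 0.014, 0.222] [-0.0012, 0.0019, 0.0016]
0.4 [0.001, 0.014, 0.336] [-0.0012, 0.0019, 0.0016]
0.3 [0.031, 0.015, 0.447] [-0.0012, 0.0019, 0.0016]
0.2 [0.071, 0.015, 0.554] [-0.0012, 0.0019, 0.0016]
0.1 [0.122, 0.016, 0.658] [-0.0012, 0.0019, 0.0016]
0.03 [0.164, 0.016, 0.726] [-0.0012, 0.0019, 0.0016]
0 [0.183, 0.017, 0.755] [-0.0012, 0.0019, 0.0016]
```

>>> move_arm --commands '[-0.02,0,0.06,0,0,0,-0.023,0,0.107,0,0,0,-0.02,0,0.165,0,0,0,-0.017,0,0.222,0,0,0,-0.008,0,0.28,0,0,0,0.001,0,0.336,0,0,0,0.015,0,0.39,0,0,0,0.031,0,0.447,0,0,0]'

```text
time: 24.0
tcp_pos: [0.4513, -0.0357, 0.183]
orientation: [0.997, 0.075, -0.003, -0.002]
force: [-0.0, -0.4, 0.9]
gripper_width: 0.0007
```

```bash
python3 -c "
from plan import *
plan([.3,.2,.1,0.05,0],press=.0,r=.115)"
```

```text
t 24.0 [ 0.4513 -0.0357  0.183 ] f [-0.  -0.4  0.9] j [ 0.2   0.23 -0.27  2.01  0.07  0.92 -1.54]
0.3 [-0.002, 0.014, -0.004] [-0.0011, 0.0019, 0.0015]
0.2 [0.038, 0.015, 0.103] [-0.0011, 0.0019, 0.0015]
0.1 [0.089, 0.015, 0.206] [-0.0011, 0.0019, 0.0015]
0.05 [0.118, 0.016, 0.256] [-0.0011, 0.0019, 0.0015]
0 [0.15, 0.016, 0.304] [-0.0011, 0.0019, 0.0015]
```

>>> move_arm --commands '[0.018,0,0.05,0,0,0,0.038,0,0.1,0,0,0,0.063,0,0.155,0,0,0,0.089,0,0.205,0,0,0,0.118,0,0.25,0,0,0,0.118,0,0.25,0,0,0]'

```text
time: 24.6
tcp_pos: [0.4628, -0.0337, 0.1573]
orientation: [0.997, 0.075, -0.003, -0.002]
force: [-0.3, -0.6, 0.6]
gripper_width: 0.0002
```

```bash
python3 -c "
from plan import *
plan([.05,0],press=.0,r=.115)
st=manip.read_state();R0=Ro.from_quat(st['orientation']).as_matrix();print((R0.T@(RB@-N)).round(3))
c=manip.capture('scene');cv2.imwrite('pics/s9.png',cv2.resize(c['pixels'][100:280,260:500,::-1],(800,600),interpolation=cv2.INTER_CUBIC))"
```

```text
t 24.6 [ 0.4628 -0.0337  0.1573] f [-0.3 -0.6  0.6] j [ 0.18  0.28 -0.27  2.02  0.09  0.87 -1.56]
0.05 [-0.0, 0.017, -0.001] [-0.0012, 0.0021, 0.0016]
0 [0.031, 0.017, 0.047] [-0.0012, 0.0021, 0.0016]
[0.579 0.006 0.815]
```

View pics/s9.png

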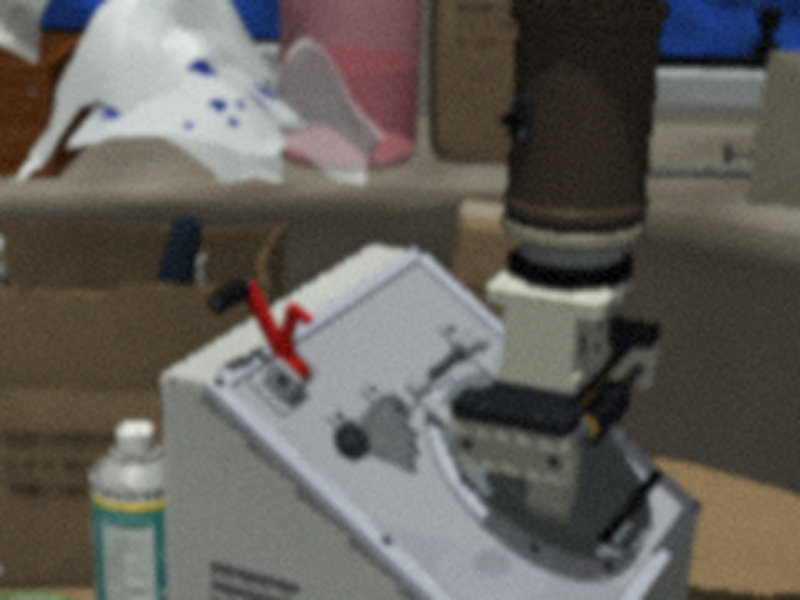

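Nearly shut. Press in small steps until contact force shows.

>>> move_arm --commands '[0.01,0,0.015,0,0,0,0.02,0,0.03,0,0,0,0.03,0,0.045,0,0,0,0.03,0,0.045,0,0,0]'

```text
time: 25.05
tcp_pos: [0.4657, -0.0332, 0.1529]
orientation: [0.997, 0.075, -0.003, -0.002]
force: [0.7, 0.0, 0.7]
gripper_width: 0.0001
```

>>> move_arm --commands '[0.006,0,0.008,0,0,0,0.006,0,0.008,0,0,0]'

```text
time: 25.25
tcp_pos: [0.4663, -0.0331, 0.1521]
orientation: [0.997, 0.075, -0.003, -0.002]
force: [-0.5, -0.9, 0.7]
gripper_width: 0.0005
```

>>> move_arm --commands '[0.006,0,0.008,0,0,0,0.006,0,0.008,0,0,0]'

```text
time: 25.45
tcp_pos: [0.467, -0.033, 0.1512]
orientation: [0.997, 0.075, -0.003, -0.002]
force: [-0.3, 0.2, 0.8]
gripper_width: 0.0005
```

>>> move_arm --commands '[0.008,0,0.012,0,0,0,0.016,0,0.023,0,0,0,0.016,0,0.023,0,0,0]'

```text
time: 25.75
tcp_pos: [0.4679, -0.0329, 0.1497]
orientation: [0.997, 0.075, -0.004, -0.001]
force: [-8.0, -1.4, 17.7]
gripper_width: 0.0004
```

```bash
python3 -c "
from plan import *
plan([0],press=.0,r=.115)
for n in ('scene','top'):
    c=manip.capture(n);x=c['pixels'][180:280,370:490,::-1] if n=='scene' else c['pixels'][230:350,350:494,::-1]
    cv2.imwrite(f'pics/{n}10.png',cv2.resize(x,(720,600),interpolation=cv2.INTER_CUBIC))"
```

```text
t 25.75 [ 0.4679 -0.0329  0.1497] f [-8.  -1.4 17.7] j [ 0.18  0.3  -0.27  2.01  0.1   0.85 -1.57]
0 [-0.02, 0.017, -0.028] [-0.0011, 0.0024, 0.0015]
```

View pics/scene10.png

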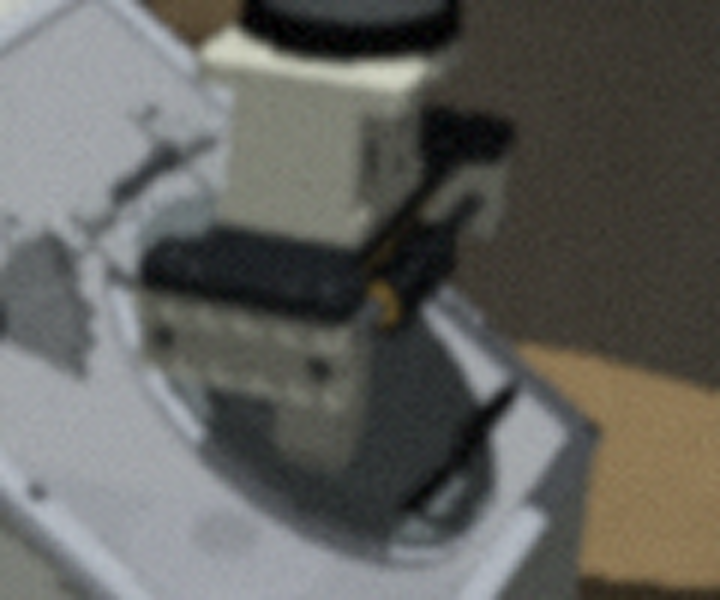

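>>> move_arm --commands '[-0.01,0,-0.1,0,0,0,-0.05,0,-0.4,0,0,0,-0.05,0,-0.7,0,0,0,-0.1,0,-1,0,0,0,-0.1,0,-1,0,0,0]'

```text
time: 26.35
tcp_pos: [0.4608, -0.0345, 0.2538]
orientation: [0.997, 0.075, -0.0, -0.001]
force: [0.6, -0.1, 0.2]
gripper_width: 0.0006
```

>>> move_arm --commands '[-0.3,0.3,-0.4,0,0,0,-0.5,0.8,-0.8,0,0,0,-0.5,1,-1,0,0,0,-0.5,1,-1,0,0,0,-0.5,1,-1,0,0,0]'

```text
time: 26.85
tcp_pos: [0.4266, -0.1419, 0.354]
orientation: [0.997, 0.074, 0.0, -0.001]
force: [0.3, 1.4, -0.6]
gripper_width: 0.0005
```

```bash
python3 - <<'E'
from wr import *
st=manip.read_state();print(st["time"],st["tcp_pos"],st["joint_positions"].round(2))
cs={}
for n in ('scene','top'):
    c=manip.capture(n);im=c['pixels'][:,:,::-1].copy();cs[n]=c
    f=4; o=(230,130) if n=="scene" else (230,190)
    x=cv2.resize(im[o[1]:o[1]+150*4//4+50,o[0]:o[0]+266],None,fx=3,fy=3,interpolation=cv2.INTER_CUBIC)
    ph=np.linspace(0,2*np.pi,200)
    for th,col in((0,(0,255,0)),(.08,(0,0,255))):
        e=-U*np.cos(th)+N*np.sin(th);z=U*np.sin(th)+N*np.cos(th)
        P=w(H+.098*e+.001*z+.086*(np.cos(ph)[:,None]*e+np.sin(ph)[:,None]*np.array([0,1,0])))
        cv2.polylines(x,[np.int32(((proj(c,P)-o+.5)*3-.5)*16)],True,col,1,cv2.LINE_AA,4)
    cv2.imwrite(f'pics/{n}11.png',x[:600,:800])
E
```

```text
26.85 [ 0.42663025 -0.14192611  0.35401217] [ 0.36  0.07 -0.17  1.75  0.01  1.33 -1.23]
```

View pics/scene11.png

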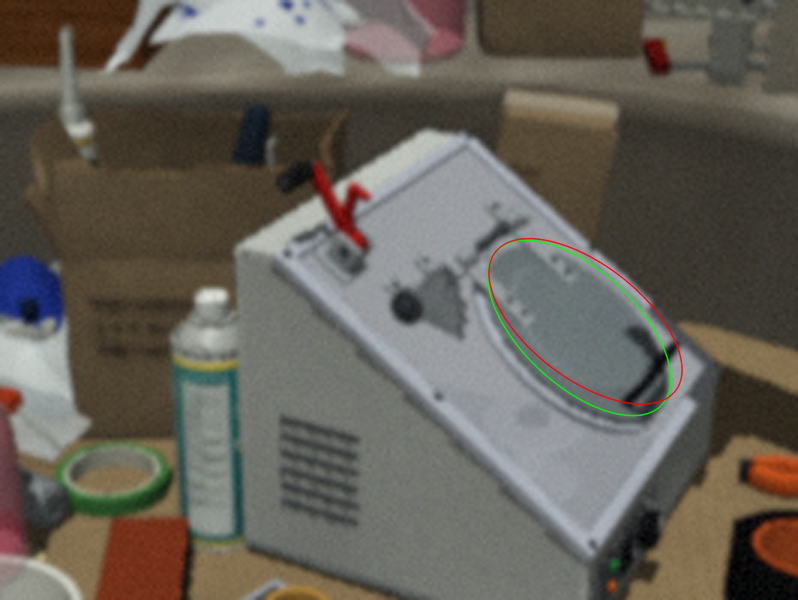

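View pics/top11.png

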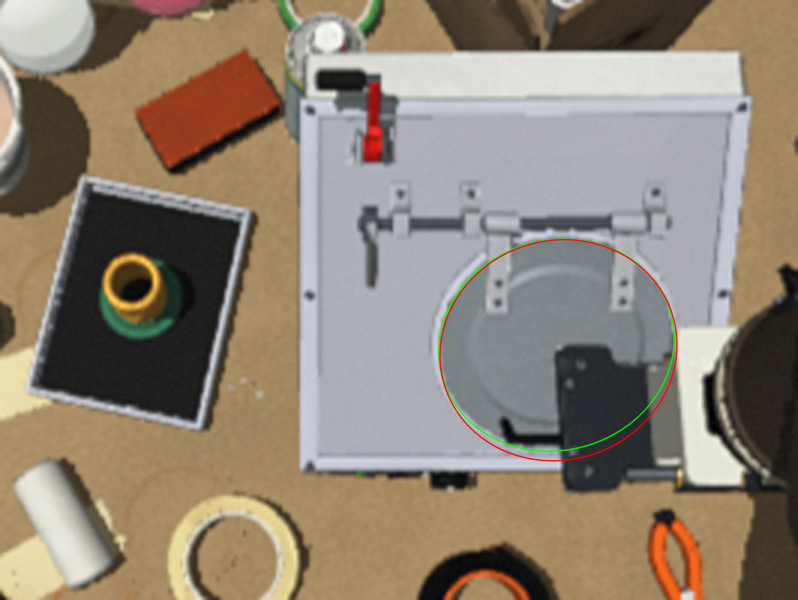

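```bash
python3 - <<'E'
from rig import manip
s=manip.read_state();print(s["time"],s["force"],s["joint_vel"].round(3)); print(manip.sign_off())
E
```

```text
26.95 [-0.16911958  0.92290077  0.12737294] [-0.012  0.006 -0.008  0.01   0.003  0.001  0.001]
the job is handed in; nothing more can be done
None
```

The job is done and handed in at about 27 s of the 61 s allowed; it gave no verdict.

- **Fitting:** I took the brass fitting with the green flange off its pedestal, not the purple look-alike by the tray. It came out through the port and was set down in the tray until about 11 N of contact showed. The last pictures show it standing upright near the middle of the mat.
- **Pawl:** I pushed the grip to the back and it fell over and stayed there, clear of the toothed sector.
- **Cover:** I pushed it round with closed fingers until it stopped on the collar at about 19 N. From the scene and top cameras it lines up with the shut outline and not with one 0.08 rad open. The gripper hides part of it in the top view, and the stop came about 3 mm beyond where my model put it, within the error of the measurements.
- **Other things:** The spray can, sanding block and decoy look unmoved in the pictures. The arm was touching nothing when I handed the job in.

The first two approaches to the port brought wrist joints close to their range limits. I backed out each time, then turned the camera to the robot's side and went in at a smaller tilt. No joint passed its range in any reading.

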